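# Check the marked grout joint on the tiled ledge

## Task

Clear every pill tin off the raised tile bed and stand them upright, wholly on the steel strip, and set the lamp's dimmer lever straight up for working light. Then take the stylus and, with the lever left up, run its tip down in the T-shaped joint from the front end to the fork and on to the very end of the branch marked with the orange disc: gently, always slower than 5 cm a second while the tip is in the joint (going in and coming out as well), not coming out on the way. Finish with the stylus home in its stand, the lever back down at its lowest-light stop towards the robot and the tins still on the strip, leaving the egg cup, magnifying glass and hearing-aid case alone.

Things in the scene. Friction and masses are not known exactly. Their poses are not given: they have to be found in the camera images.
- bed: Fixed raised bed of cream tiles, 210 mm (its x) by 260 mm (its y), 18 mm high, with a dark T-shaped open joint 12 mm wide, 10 mm deep. Origin: centre of the underside, on the ledge; z up. Stem: along its x on y = 0, from the closed front end (x = -67 mm) to the fork (x = +35). Branches: from the fork along its y, left (+y) and right (-y), closed at y = +-107.
- joint_front (a point): Front end of the joint, nearest the robot, where the run starts: bed x -60, y 0, at the tiles' top face (18 mm above the ledge).
- joint_stem (a point): Middle of the stem: bed x -12.5, y 0, at the tiles' top face.
- joint_fork (a point): Fork of the T: bed x +35, y 0, at the tiles' top face.
- joint_left_mid (a point): Middle of the left branch: bed x +35, y +50, at the tiles' top face.
- joint_left_end (a point): End of the left branch: bed x +35, y +100, at the tiles' top face.
- joint_right_mid (a point): Middle of the right branch: bed x +35, y -50, at the tiles' top face.
- joint_right_end (a point): End of the right branch: bed x +35, y -100, at the tiles' top face.
- disc_orange: Orange marker disc, 18 mm across, 3 mm thick, fixed on the bed just beyond the end of one branch (bed x +35, y +118 or -118). It marks the branch to follow. Origin: centre of its underside.
- disc_green: Green marker disc, same size, beyond the end of the other branch (already checked).
- strip: Steel strip fixed flat on the ledge to the robot's left, 240 mm (its x) by 76 mm (its y), 4 mm thick. Origin: centre of the underside; z up.
- tin1: Round steel pill tin with a push-on lid (red dot on top), 44 mm across (lid 45), 30 mm high, 40 to 90 g, standing on the tile bed over the joint at the start. Origin: centre of its underside; z up. May be absent (None).
- tin2: Round steel pill tin with a push-on lid (blue dot on top), 44 mm across (lid 45), 30 mm high, 40 to 90 g, standing on the tile bed over the joint at the start. Origin: centre of its underside; z up. May be absent (None).
- tin3: Round steel pill tin with a push-on lid (yellow dot on top), 44 mm across (lid 45), 30 mm high, 40 to 90 g, standing on the tile bed over the joint at the start. Origin: centre of its underside; z up. May be absent (None).
- stylus: Stylus, 95 mm long, 50 g, upright. Origin: the very tip; z runs up its length. Steel tip 5 mm across, ball-ended (0 to 15 mm), shank 8 mm across to 38 mm, flat collar 26 mm across at 38 to 43 mm, red square handle 18 by 18 mm (faces along its x and y) at 43 to 95 mm. At the start it hangs by its collar in the stand, its sides parallel to the stand's.
- stand: Fixed wooden stand for the stylus, 56 by 56 mm, 42 mm high, with a 17 mm square hole right through its centre. Origin: centre of the underside; z up. With the stylus home its collar lies on the stand's top and its tip is 4 mm above the ledge.
- dimmer_base: Fixed housing of the lamp's dimmer lever, 70 mm (its x) by 50 mm, 25 mm high, orange index line across it at the upright position. Origin: centre of the underside. The lever's hinge runs along its y, 22 mm above the ledge, over the origin.
- dimmer (a joint): Angle of the dimmer lever, rad: 0 = lowest light, leaning 0.7 rad (40 degrees) from upright to the housing's -x (towards the robot); 0.7 = straight up (working light); 1.4 = leaning as far to +x. Stays where it is left (light friction, stops at both ends).
- dimmer_tip (a point): Centre of the black ball knob on the lever, 26 mm across, 80 mm from the hinge; the rod below it is 10 mm thick.
- egg_cup: White enamel egg cup, 50 mm across, 62 mm high. Leave alone. Origin: centre of its underside.
- magnifier: Chrome-rimmed magnifying glass lying flat, 92 mm across, black handle to its -y, 180 mm long in all, 16 mm high. Leave alone. Origin: under the lens centre.
- hearing_case: Beige plastic hearing-aid case, 45 by 65 mm, 28 mm high. Leave alone. Origin: centre of its underside.
Mind the look-alikes: they are no part of the job. What is shaped like the tin3 but turquoise is not meant.

How it is judged (in metres and radians):
On the way, in this order (a step that is already met when the one before it is completed fails the run):
1. every pill tin stands on the steel strip, let go, and the dimmer lever stands upright (x of tin1 in the frame of strip between -0.1 and 0.1 m and y of tin1 in the frame of strip between -0.017 and 0.017 m and z of tin1 in the frame of strip between 0.001 and 0.008 m and angle between each of tin1, tin2, tin3's own z axis and vertical below 0.08 rad and linear speed of each of tin1, tin2, tin3 below 0.02 m/s and x of tin2 in the frame of strip between -0.1 and 0.1 m and y of tin2 in the frame of strip between -0.017 and 0.017 m and z of tin2 in the frame of strip between 0.001 and 0.008 m and x of tin3 in the frame of strip between -0.1 and 0.1 m and y of tin3 in the frame of strip between -0.017 and 0.017 m and z of tin3 in the frame of strip between 0.001 and 0.008 m and value of joint dimmer between 0.57 and 0.83 rad and contact force between each of tin1, tin2, tin3 and the fingers below 0.1 N), for 0.3 s.
2. the stylus tip is down in the joint at its front end, lamp lever still upright (horizontal distance between stylus and joint_front below 0.008 m and z of stylus in the frame of bed below 0.016 m and value of joint dimmer between 0.57 and 0.83 rad), for 0.1 s.
3. the tip has come along the stem, still in the joint (horizontal distance between stylus and joint_stem below 0.008 m and z of stylus in the frame of bed below 0.016 m and value of joint dimmer between 0.57 and 0.83 rad), for 0.1 s.
4. the tip has come to the fork, still in the joint (horizontal distance between stylus and joint_fork below 0.008 m and z of stylus in the frame of bed below 0.016 m and value of joint dimmer between 0.57 and 0.83 rad), for 0.1 s.
5. the tip is halfway along the branch towards the orange disc (((horizontal distance between disc_orange and joint_left_end below 0.05 m and horizontal distance between stylus and joint_left_mid below 0.008 m) or (horizontal distance between disc_orange and joint_right_end below 0.05 m and horizontal distance between stylus and joint_right_mid below 0.008 m)) and z of stylus in the frame of bed below 0.016 m and value of joint dimmer between 0.57 and 0.83 rad), for 0.1 s.
6. the tip is at the end of the branch by the orange disc (((horizontal distance between disc_orange and joint_left_end below 0.05 m and horizontal distance between stylus and joint_left_end below 0.008 m) or (horizontal distance between disc_orange and joint_right_end below 0.05 m and horizontal distance between stylus and joint_right_end below 0.008 m)) and z of stylus in the frame of bed below 0.016 m and value of joint dimmer between 0.57 and 0.83 rad), for 0.1 s.
At the end, for the whole second after the job is handed in: Present tins stand still on the strip (within 17 mm of its long centreline, 100 mm of its middle); stylus in the stand (7 mm, collar within 4 mm of its top, 0.08 rad); lever below 0.12 rad. On the way: lever up within 0.13 rad, tip 2 mm deep and within 8 mm of each joint point (x of tin1 in the frame of strip between -0.1 and 0.1 m and y of tin1 in the frame of strip between -0.017 and 0.017 m and z of tin1 in the frame of strip between 0.001 and 0.008 m and angle between each of tin1, tin2, tin3, stylus's own z axis and vertical below 0.08 rad and linear speed of each of tin1, tin2, tin3, stylus below 0.02 m/s and x of tin2 in the frame of strip between -0.1 and 0.1 m and y of tin2 in the frame of strip between -0.017 and 0.017 m and z of tin2 in the frame of strip between 0.001 and 0.008 m and x of tin3 in the frame of strip between -0.1 and 0.1 m and y of tin3 in the frame of strip between -0.017 and 0.017 m and z of tin3 in the frame of strip between 0.001 and 0.008 m and value of joint dimmer below 0.12 rad and velocity of joint dimmer below 0.05 rad/s and horizontal distance between stylus and stand below 0.007 m and z of stylus in the frame of stand between 0 and 0.008 m); the robot touches nothing.
It fails at once if the stylus moves at 5 cm/s or more while its tip is down in the joint (z of stylus in the frame of bed below 0.0155 m and x of stylus in the frame of bed between -0.105 and 0.105 m and y of stylus in the frame of bed between -0.13 and 0.13 m and linear speed of stylus above 0.05 m/s).
It fails at once if the tip comes out of the joint between its ends (more than 15 mm short of the front end and 35 mm short of a branch end) and skims above it (z of stylus in the frame of bed between 0.0195 and 0.032 m and ((x of stylus in the frame of bed between -0.045 and 0.035 m and y of stylus in the frame of bed between -0.006 and 0.006 m) or (x of stylus in the frame of bed between 0.029 and 0.041 m and y of stylus in the frame of bed between -0.065 and 0.065 m))).
It fails at once if the stylus presses on the tile bed with more than 25 N (contact force between stylus and bed above 25 N).
It fails at once if the egg cup, magnifying glass or hearing-aid case is moved by more than 2 cm (distance of any of egg_cup, magnifier, hearing_case from where it was at the start of the episode above 0.02 m).
Of tin1, tin2, tin3 only 1 to 3 are there at a start; the rules pass over those that are not, and their reading is None.
At some moment in a run one of tin1, tin2, tin3 may be knocked a few centimetres aside while the robot is not near it.
It also fails if it takes over 210 s, if anything falls off the work surface, if the arm or the gripper's body presses on something with over 40 N, if the wrist force passes 120 N, or if a joint passes its speed limit or range.

## Robot

A 7-joint arm with a two-finger parallel gripper is mounted at the origin on the work surface. World frame = base frame: x ahead of the robot, y to its left, z up, the work surface at z = 0. Lengths are in mm, angles in rad, forces in N, time in s.
With the tool pointing down it reaches from about 350 to 900 mm from the base axis. Payload 7.2 kg.
Tool frame: the origin (TCP) lies at the very end of the fingers, on their centre line; the grasp point (between the pads) lies 19 mm behind it; z points along the fingers, y is the line along which they close (so a half turn about z gives the same grasp; the last joint's range is limited). The gripper opens to 85 mm and grips with 20 to 120 N. Pads are 22 mm wide; open, the fingers measure 114 mm over their backs; the gripper's body (76 mm by 85 mm) begins 54 mm behind the grasp point. The pads swing forward as they close: fully open they stand 13 mm farther back than shut.
Start: joints at [1.165, 0.411, -0.013, 1.596, 0.006, 1.134, -0.082], TCP at [207.121, -589.686, 231.297] pointing down, gripper open.
Joint ranges: [-2.95, 2.95], [-0.29, 1.99], [-1.47, 1.44], [0.14, 2.54], [-1.03, 4.17], [0.13, 1.85], [-2.86, 2.86]. Speed limits (rad/s): [2.39, 2.39, 3.01, 3.01, 3.14, 3.14, 3.14].

## Interface

Orientations are given as a unit quaternion [x, y, z, w].
In Python, from plant import ctrl gives the robot as it stands.
- The arm moves only by the tool play_rows, never from a script. Its argument "series" is a list of rows, each an object of numbers: "dx", "dy", "dz": the shift along the tool's x, y, z as a fraction of full scale; "twist": the turn about the tool's z as a fraction of full scale. A call has 1 to 10 rows; each row shifts and turns the commanded pose from where the row before left it, along the tool's axes as they then stand; what a row does not reach is not made up. Full scale, the value 1, is 2.5 cm for a shift and 4 degrees for a turn. A row lasts 1/12 s, in which the tool goes at most 41.7 mm and 7.16 degrees, less where a joint would pass 70% of its speed; a pose out of reach is approached as far as the arm can. A call with a number of a shift or a turn outside -1 to 1 is refused whole. A call with a gripper value outside its range is refused whole. "gripper" is the opening, from -1 (shut) to 1 (fully open), set as the call begins (left out, the last holds). The fingers move at their own pace and stop on an object; the grip force is fixed at half the most. Time passes only in rows, so rows that do not move let the fingers close. It gives the time, the measured TCP pose, the force, the opening and the grip force at its end, in the units of the state.
- ctrl.observe(): the state, without advancing time (a new reading comes with each control period).
- ctrl.get_image(name): name is "scene" or "side" or "wrist"; returns a dict with "image" (384x512x3 uint8, red, green, blue), "fx", "fy", "cx", "cy" (pixels), "rvec" (rotation vector, rad) and "tvec" (3), from world to camera coordinates, as OpenCV has them. Camera axes: x right, y down, z forward; pixel columns grow to the right and rows downward; lengths in mm; the calibration is good to about 2 mm. The wrist camera is an equidistant fisheye: a pixel r from the principal point sees the ray r / f radians off the axis. A picture is of the moment at which its call begins. There is no depth.
- ctrl.job_done(): hands the job in; it is judged then, once.
The state is a dict: "t": time; "joints": joint angles; "dq": joint speeds; "tau": joint torques, N m; "tool_pos": TCP position; "tcp_rot": TCP orientation; "force": force on the tool from outside, world axes, zero at the start; "ft_torque": the same for the moment, N m; "finger_gap": opening from 0.0 (shut) to 1.0 (fully open); "finger_force": force on a finger pad.
Only numpy, scipy, OpenCV 4.12 (cv2) and the standard library are available. Lean on these libraries where they do the work, as an engineer would, in place of code of your own. Each camera call takes 0.05 s, during which the arm holds its last target. There are 200 camera calls.

## Working session

There is one attempt and no reset: what is moved stays moved. The work goes in short steps, Python scripts to look and compute and a tool call to move; the robot and the scene stay as the last step left them, time stands still between calls to the robot, and variables do not carry over. Pictures are saved under pics/ and viewed, at most 14 in all, crops included, and the job is handed in when it is done.

Besides the shell and the picture viewer there is one more tool, called after "Call:" by a JSON object that holds its "op" and its "data". play_rows: Moves the arm, as the interface text tells. Its arguments: {"type":"object","properties":{"series":{"type":"array","items":{"type":"object","properties":{"dx":{"type":"number","minimum":-1,"maximum":1},"dy":{"type":"number","minimum":-1,"maximum":1},"dz":{"type":"number","minimum":-1,"maximum":1},"twist":{"type":"number","minimum":-1,"maximum":1}}}},"gripper":{"type":"number"}},"required":["series"]}

```bash
ls; mkdir -p pics; cat > h.py <<'E'
import numpy as np, cv2
from plant import ctrl
from scipy.spatial.transform import Rotation as R
def shot(n):
    return ctrl.get_image(n)
def save(d,name,crop=None,k=1):
    im=cv2.cvtColor(np.asarray(d["image"]),cv2.COLOR_RGB2BGR)
    if crop: x0,y0,x1,y1=crop; im=im[y0:y1,x0:x1]
    cv2.imwrite("pics/"+name,cv2.resize(im,None,fx=k,fy=k,interpolation=cv2.INTER_CUBIC))
def ray(d,u,v,fish=False):
    x=(u-d["cx"])/d["fx"]; y=(v-d["cy"])/d["fy"]
    if fish:
        r=np.hypot(x,y); s=np.sin(r)/max(r,1e-9); c=np.array([x*s,y*s,np.cos(r)])
    else: c=np.array([x,y,1.])
    M=cv2.Rodrigues(np.array(d["rvec"],float))[0]; t=np.array(d["tvec"],float).ravel()
    return -M.T@t, M.T@c
def on(d,u,v,z,fish=False):
    o,r=ray(d,u,v,fish); return o+r*(z-o[2])/r[2]
def proj(d,p):
    M=cv2.Rodrigues(np.array(d["rvec"],float))[0]; c=M@np.array(p,float)+np.array(d["tvec"],float).ravel()
    return d["cx"]+d["fx"]*c[0]/c[2], d["cy"]+d["fy"]*c[1]/c[2]
E
python3 - <<'E'
from h import *
np.set_printoptions(precision=3,suppress=True)
s=ctrl.observe(); print({k:np.round(v,3) for k,v in s.items()})
for n in("scene","side","wrist"):
    d=shot(n); save(d,n+"0.png",k=1.5); o,r=ray(d,256,192,n=="wrist"); print(n,d["fx"],d["cx"],d["cy"],o,r)
    np.save(n+"0.npy",d,allow_pickle=True)
a=cv2.imread("pics/scene0.png")
E
```

```text
pics
{'t': np.float64(0.0), 'joints': array([ 1.165,  0.412, -0.013,  1.597,  0.006,  1.134, -0.082]), 'dq': array([ 0.002,  0.   ,  0.001,  0.001, -0.001, -0.002, -0.001]), 'tau': array([ -0.   , -60.063,   0.682, -29.941,   0.014,   0.011,   0.   ]), 'tool_pos': array([ 206.945, -589.213,  230.435]), 'tcp_rot': array([ 0.986,  0.168, -0.   , -0.001]), 'force': array([0.008, 0.699, 0.862]), 'ft_torque': array([-0.014, -0.016,  0.007]), 'finger_force': np.float64(0.0), 'finger_gap': np.float64(0.997)}
scene 381.884954901652 257.4496671422101 190.1773481444516 [1046.014 -204.574  887.7  ] [-0.475  0.204 -0.856]
side 466.7663347878032 249.34483156820806 190.80121431814533 [ 232.176 -550.908  783.575] [ 0.392  0.556 -0.733]
wrist 297.3186396354542 258.9572886274532 191.88839939382282 [ 285.336 -562.765  372.516] [-0.31  -0.097 -0.946]
```

View pics/scene0.png

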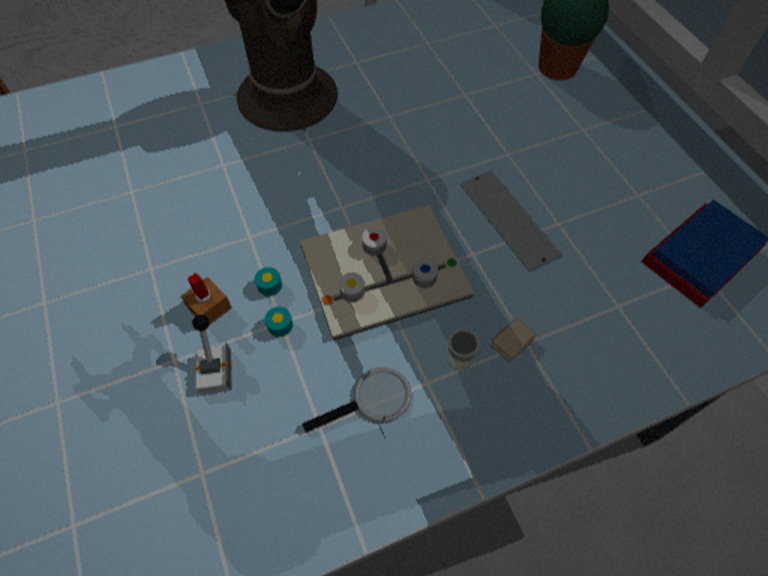

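View pics/side0.png

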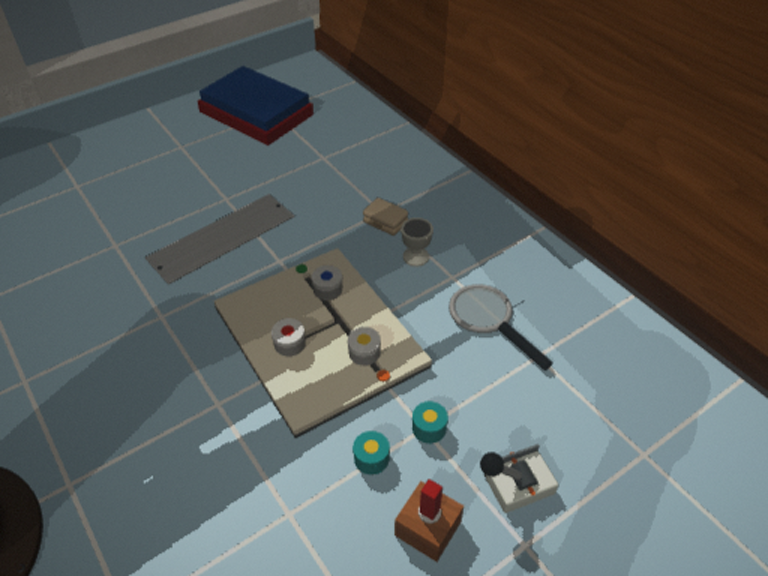

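The scene view (×1.5) shows the bed with tins red (374,239), blue (425,270) and yellow (351,285). The orange disc (327,300) is on the robot's right branch and the green disc is at (452,263). The strip is around (510,220), the stylus (198,287) is in its stand (205,300), and the dimmer (212,367) has its knob at (201,323). Tin look-alikes: the turquoise ones with yellow dots at (267,280) and (279,321) are not meant; the grey ones on the bed are. The side view agrees.

```bash
cat > m.py <<'E'
from h import *
np.set_printoptions(precision=1,suppress=True)
RG=dict(red=((0,150,70),(6,255,255)),red2=((174,150,70),(180,255,255)),orange=((7,170,120),(16,255,255)),yellow=((17,120,80),(32,255,255)),blue=((112,120,50),(128,255,255)),green=((50,120,40),(80,255,255)),teal=((82,150,60),(96,255,255)))
def blobs(d,c,mn=8):
    hsv=cv2.cvtColor(np.asarray(d["image"]),cv2.COLOR_RGB2HSV)
    m=cv2.inRange(hsv,*RG[c])
    if c=="red": m|=cv2.inRange(hsv,*RG["red2"])
    n,_,st,ce=cv2.connectedComponentsWithStats(m)
    return [(ce[i],st[i]) for i in range(1,n) if mn<=st[i][4]<3000]
def quad(d,m):
    cs=cv2.findContours(m,cv2.RETR_EXTERNAL,cv2.CHAIN_APPROX_NONE)[0]
    return max(cs,key=cv2.contourArea)
E
python3 - <<'E'
from m import *
D={n:np.load(n+"0.npy",allow_pickle=True).item() for n in("scene","side")}
H=dict(red=48,orange=21,yellow=48,blue=48,green=21,teal=20)
for n,d in D.items():
    for c in H:
        for ce,st in blobs(d,c): print(n,c,ce,st[4],on(d,*ce,H[c])[:2])
    hsv=cv2.cvtColor(np.asarray(d["image"]),cv2.COLOR_RGB2HSV)
    pts=dict(scene=[(340,147),(250,170),(300,205),(136,195),(145,253),(134,216),(350,160)],side=[(145,160),(180,210),(210,270),(280,350),(350,318),(325,307)])[n]
    for p in pts: print(p,hsv[p[1],p[0]])
    save(d,n+"_c.png",(100,150,260,270) if n=="scene" else (240,260,400,380),5)
E
```

```text
scene red [249.  157.2] 14 [471.5  20.4]
scene red [129.2 185.7] 40 [ 437.1 -300.1]
scene orange [216.2 199.5] 10 [ 546.7 -103.4]
scene yellow [177.6 184.7] 27 [ 482.2 -184. ]
scene yellow [234. 188.] 31 [547.6 -52.6]
scene yellow [184.6 211.6] 30 [ 565.  -190.6]
scene green [300.6 174.6] 21 [561.2 135.6]
scene teal [177.8 185.1] 151 [ 464.8 -183.1]
scene teal [184.8 212.2] 168 [ 550.7 -190.1]
(340, 147) [ 0  4 65]
(250, 170) [10 13 61]
(300, 205) [99 67 76]
(136, 195) [  2 217  60]
(145, 253) [ 84   9 138]
(134, 216) [150 128  12]
(350, 160) [30  4 64]
side red [191.2 219.9] 33 [472.5  20.8]
side red [285.7 331.7] 232 [ 480.3 -282.8]
side orange [255.7 250.8] 29 [ 546.5 -102.2]
side yellow [242.2 225.8] 46 [548.7 -52.3]
side yellow [286.3 276.7] 56 [ 547.4 -198.2]
side yellow [247.1 297.3] 62 [ 464.4 -191.6]
side blue [217.3 183.3] 19 [571.3  77.9]
side green [200.6 178.9] 23 [559.9 135.2]
side teal [285.9 278.5] 302 [ 556.4 -187.6]
side teal [246.8 299.9] 352 [ 469.8 -182.1]
(145, 160) [30 10 80]
(180, 210) [ 20  53 101]
(210, 270) [ 22  51 126]
(280, 350) [ 11 158 123]
(350, 318) [80 23 68]
(325, 307) [96 36 35]
```

View pics/scene_c.png

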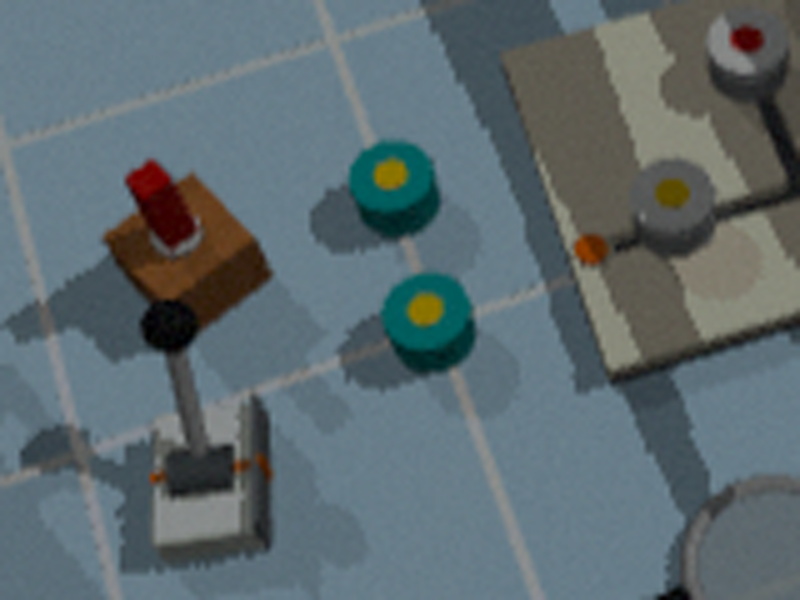

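View pics/side_c.png

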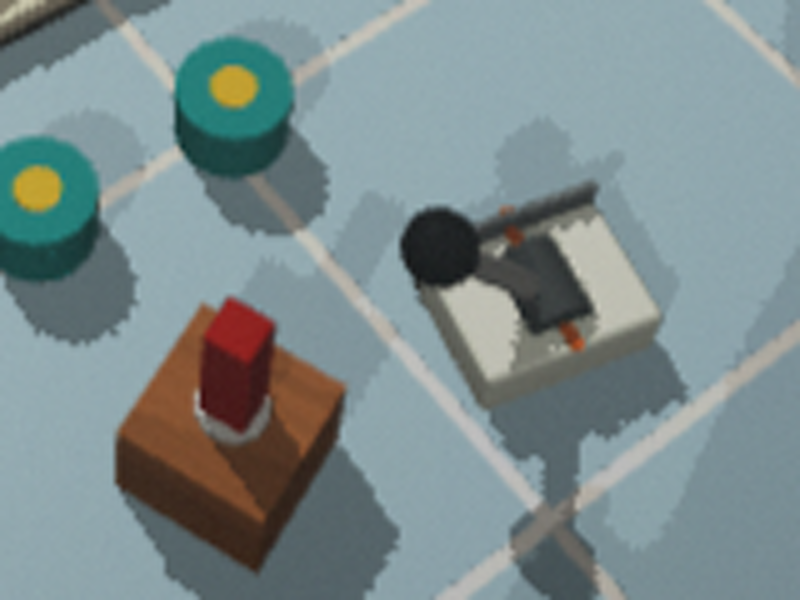

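```bash
python3 - <<'E'
from m import *
D={n:np.load(n+"0.npy",allow_pickle=True).item() for n in("scene","side")}
def flood(d,seed,z,tol=(12,12,12),smin=0):
    im=cv2.medianBlur(np.asarray(d["image"]),3).copy(); mask=np.zeros((386,514),np.uint8)
    cv2.floodFill(im,mask,seed,(0,0,0),tol,tol,4|(255<<8)|cv2.FLOODFILL_FIXED_RANGE|cv2.FLOODFILL_MASK_ONLY)
    m=cv2.morphologyEx(mask[1:-1,1:-1],cv2.MORPH_CLOSE,np.ones((5,5))); c=quad(d,m).reshape(-1,2)
    w=np.array([on(d,u,v,z)[:2] for u,v in c],np.float32)
    return cv2.minAreaRect(w)
for n,s in(("scene",(340,147)),("side",(145,160))): print(n,"strip",flood(D[n],s,4))
for n,s in(("scene",[(140,195)]),("side",[(270,350),(310,340)])):
    for q in s: print(n,"stand",flood(D[n],q,42,(35,25,25)))
P=dict(scene=dict(stand=[(105,240),(193,175),(268,262)],dim=[(158,428),(245,393),(240,540),(155,552)],lidx=[(155,478),(240,464)]),
 side=dict(stand=[(118,435),(205,305),(343,388),(258,518)],dim=[(488,385),(658,320),(590,205),(425,290)],lidx=[(515,236),(573,332)]))
off=dict(scene=(100,150),side=(240,260))
for n,d in D.items():
    for k,v in P[n].items():
        w=np.array([on(d,a/5-.4+off[n][0],b/5-.4+off[n][1],42 if k=="stand" else 25)[:2] for a,b in v]); print(n,k,w.ravel())
    f=(lambda a,b:ray(d,a/5-.4+off[n][0],b/5-.4+off[n][1]))
for nm,a,b in(("knob",(169,325),(440,247)),("stytop",(151,180),(238,329)),("collar",None,None)):
    if a is None: continue
    (o1,r1),(o2,r2)=[ray(D[n],p[0]/5-.4+off[n][0],p[1]/5-.4+off[n][1]) for n,p in(("scene",a),("side",b))]
    A=np.c_[r1,-r2]; t=np.linalg.lstsq(A,o2-o1,rcond=None)[0]; print(nm,o1+r1*t[0],o2+r2*t[1])
E
```

```text
scene strip ((501.8096618652344, 291.59765625), (244.11798095703125, 79.50979614257812), 5.353067398071289)
side strip ((499.8590087890625, 291.5821228027344), (241.96995544433594, 79.12772369384766), 5.5046796798706055)
scene stand ((475.2663269042969, -294.171875), (60.88985824584961, 55.160980224609375), 22.4537296295166)
side stand ((455.50689697265625, -287.9978942871094), (74.8236312866211, 40.17347717285156), 64.16520690917969)
side stand ((437.6725769042969, -295.8223571777344), (184.33108520507812, 176.4380340576172), 1.6218056678771973)
scene stand [ 459.7 -329.2  438.4 -278.4  504.3 -255.8]
scene dim [ 564.3 -330.9  562.1 -286.7  636.9 -308.4  627.3 -347.1]
scene lidx [ 589.9 -338.4  598.6 -298.6]
side stand [ 435.8 -279.9  487.7 -259.4  507.1 -310.1  456.3 -328.6]
side dim [ 554.7 -332.4  619.5 -348.6  631.7 -302.   560.6 -293. ]
side lidx [ 601.  -295.6  592.1 -334.8]
knob [ 548.2 -304.9   86.5] [ 548.2 -305.    86.5]
stytop [ 472.4 -293.2   96.4] [ 472.5 -293.3   96.4]
```

The crops confirm the choice: the grey tins on the bed are mine and the turquoise ones (tin-shaped, yellow dots) are not. The stylus is in the stand, and the lever leans towards the robot. I'll do the lever first.

```bash
cat > p.py <<'E'
import sys
from h import *
# usage: p.py x y z phi : totals in full-scale units, twist first then shifts
def pose():
    s=ctrl.observe(); M=R.from_quat(s["tcp_rot"]).as_matrix(); return s,np.array(s["tool_pos"]),M,np.arctan2(M[1,0],M[0,0])
if __name__=="__main__":
    s,p,M,ph=pose(); a=list(map(float,sys.argv[1:])); print("t",round(s["t"],2),"pos",p.round(1),"phi",round(ph,4),"gap",round(s["finger_gap"],3),"F",np.round(s["force"],1))
    if a:
        t=-np.degrees(a[3]-ph)/4; f=a[3]; d=np.array(a[:3])-p
        print("twist",round(t,3),"dx",round((d[0]*np.cos(f)+d[1]*np.sin(f))/25,3),"dy",round((d[0]*np.sin(f)-d[1]*np.cos(f))/25,3),"dz",round(-d[2]/25,3))
E
python3 p.py 548 -305 160 -0.23
```

```text
t 0.15 pos [ 207.  -589.3  230.6] phi 0.3378 gap 1.0 F [ 0.  -0.2 -0.1]
twist 8.133 dx 10.688 dy -14.184 dz 2.826
```

Call:
{"op": "play_rows", "data": {"series": [{"twist": 0.9}, {"twist": 0.9}, {"twist": 0.9}, {"twist": 0.9}, {"twist": 0.9}, {"twist": 0.9}, {"twist": 0.9}, {"twist": 0.9}, {"twist": 0.933}, {}], "gripper": 0.2}}

```text
$.series[0]: bad value
```

Call:
{"op": "play_rows", "data": {"series": [{"dx": 0.7, "dy": -0.9}, {"dx": 0.7, "dy": -0.9}, {"dx": 0.7, "dy": -0.9}, {"dx": 0.7, "dy": -0.9}, {"dx": 0.7, "dy": -0.9}, {"dx": 0.7, "dy": -0.9}, {"dx": 0.7, "dy": -0.9}, {"dx": 0.7, "dy": -0.9}, {"dx": 0.7, "dy": -0.9}, {"dx": 0.7, "dy": -0.9}]}}

```text
$.series[0]: bad value
```

Call:
{"op": "play_rows", "data": {"series": [{"dx": 0.7, "dy": -0.9, "dz": 0.4}, {"dx": 0.7, "dy": -0.9, "dz": 0.4}, {"dx": 0.7, "dy": -0.9, "dz": 0.4}, {"dx": 0.7, "dy": -0.9, "dz": 0.4}, {"dx": 0.7, "dy": -0.8, "dz": 0.4}, {"dx": 0.2, "dz": 0.4}, {}, {}]}}

```text
$.series[0]: bad value
```

```bash
python3 p.py 548 -305 64 -0.23; python3 -c "
from h import *
d=shot('wrist');save(d,'w1.png',k=1.5);np.save('w1.npy',d,allow_pickle=True)"
```

```text
t 0.15 pos [ 207.  -589.3  230.6] phi 0.3378 gap 1.0 F [ 0.  -0.2 -0.1]
twist 8.133 dx 10.688 dy -14.184 dz 6.666
```

View pics/w1.png

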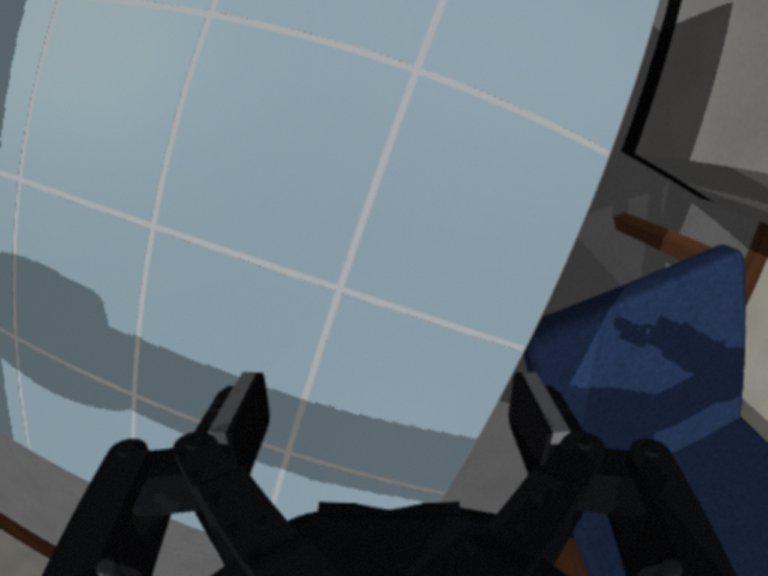

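The wrist picture shows only the ledge edge and the open fingers (pads around (240,420) and (540,420)), because the moves were refused. Every row apparently needs all four fields.

Call:
{"op": "play_rows", "data": {"series": [{"dx": 0, "dy": 0, "dz": 0, "twist": 0.9}, {"dx": 0, "dy": 0, "dz": 0, "twist": 0.9}, {"dx": 0, "dy": 0, "dz": 0, "twist": 0.9}, {"dx": 0, "dy": 0, "dz": 0, "twist": 0.9}, {"dx": 0, "dy": 0, "dz": 0, "twist": 0.9}, {"dx": 0, "dy": 0, "dz": 0, "twist": 0.9}, {"dx": 0, "dy": 0, "dz": 0, "twist": 0.9}, {"dx": 0, "dy": 0, "dz": 0, "twist": 0.9}, {"dx": 0, "dy": 0, "dz": 0, "twist": 0.93}, {"dx": 0, "dy": 0, "dz": 0, "twist": 0}], "gripper": 0.2}}

```text
t: 1.03
tool_pos: [207.1, -589.5, 231.1]
tcp_rot: [0.993, -0.116, -0.0, -0.0]
force: [-0.0, 0.0, -0.3]
finger_gap: 0.601
finger_force: 0.0
```

Call:
{"op": "play_rows", "data": {"series": [{"dx": 0.7, "dy": -0.9, "dz": 0, "twist": 0}, {"dx": 0.7, "dy": -0.9, "dz": 0, "twist": 0}, {"dx": 0.7, "dy": -0.9, "dz": 0, "twist": 0}, {"dx": 0.7, "dy": -0.9, "dz": 0, "twist": 0}, {"dx": 0.7, "dy": -0.9, "dz": 0, "twist": 0}, {"dx": 0.7, "dy": -0.9, "dz": 0, "twist": 0}, {"dx": 0.7, "dy": -0.9, "dz": 0, "twist": 0}, {"dx": 0.7, "dy": -0.9, "dz": 0, "twist": 0}, {"dx": 0.7, "dy": -0.9, "dz": 0, "twist": 0}, {"dx": 0.7, "dy": -0.9, "dz": 0, "twist": 0}]}}

```text
t: 1.87
tool_pos: [429.7, -409.4, 231.3]
tcp_rot: [0.994, -0.113, -0.0, -0.0]
force: [0.5, -0.2, 0.2]
finger_gap: 0.604
finger_force: 0.0
```

Call:
{"op": "play_rows", "data": {"series": [{"dx": 0.7, "dy": -0.9, "dz": 0.4, "twist": 0}, {"dx": 0.7, "dy": -0.9, "dz": 0.4, "twist": 0}, {"dx": 0.7, "dy": -0.9, "dz": 0.4, "twist": 0}, {"dx": 0.7, "dy": -0.9, "dz": 0.4, "twist": 0}, {"dx": 0.7, "dy": -0.9, "dz": 0.4, "twist": 0}, {"dx": 0.2, "dy": -0.7, "dz": 0.4, "twist": 0}, {"dx": 0, "dy": 0, "dz": 0.4, "twist": 0}, {"dx": 0, "dy": 0, "dz": 0, "twist": 0}, {"dx": 0, "dy": 0, "dz": 0, "twist": 0}]}}

```text
t: 2.62
tool_pos: [547.5, -305.6, 160.8]
tcp_rot: [0.993, -0.114, -0.001, 0.0]
force: [-0.3, -0.8, -0.4]
finger_gap: 0.601
finger_force: 0.0
```

```bash
python3 p.py 548 -305 64 -0.23
```

```text
t 2.62 pos [ 547.5 -305.6  160.8] phi -0.229 gap 0.601 F [-0.3 -0.8 -0.4]
twist 0.014 dx 0.012 dy -0.027 dz 3.871
```

Call:
{"op": "play_rows", "data": {"series": [{"dx": 0, "dy": 0, "dz": 0.6, "twist": 0}, {"dx": 0, "dy": 0, "dz": 0.6, "twist": 0}, {"dx": 0, "dy": 0, "dz": 0.6, "twist": 0}, {"dx": 0, "dy": 0, "dz": 0.6, "twist": 0}, {"dx": 0, "dy": 0, "dz": 0.6, "twist": 0}, {"dx": 0, "dy": 0, "dz": 0.6, "twist": 0}, {"dx": 0, "dy": 0, "dz": 0.2, "twist": 0}, {"dx": 0, "dy": 0, "dz": 0, "twist": 0}]}}

```text
t: 3.28
tool_pos: [547.2, -306.1, 65.7]
tcp_rot: [0.993, -0.115, -0.001, 0.0]
force: [-0.5, 0.2, -0.1]
finger_gap: 0.6
finger_force: 0.0
```

Call:
{"op": "play_rows", "data": {"series": [{"dx": 0, "dy": 0, "dz": 0, "twist": 0}, {"dx": 0, "dy": 0, "dz": 0, "twist": 0}, {"dx": 0, "dy": 0, "dz": 0, "twist": 0}, {"dx": 0, "dy": 0, "dz": 0, "twist": 0}, {"dx": 0, "dy": 0, "dz": 0, "twist": 0}, {"dx": 0, "dy": 0, "dz": 0, "twist": 0}], "gripper": -1}}

```text
t: 3.78
tool_pos: [548.2, -305.5, 67.3]
tcp_rot: [0.993, -0.115, 0.0, 0.0]
force: [-4.5, 0.1, 6.3]
finger_gap: 0.269
finger_force: 58.5
```

Call:
{"op": "play_rows", "data": {"series": [{"dx": 0.254, "dy": 0, "dz": -0.194, "twist": 0}, {"dx": 0.273, "dy": 0, "dz": -0.167, "twist": 0}, {"dx": 0.288, "dy": 0, "dz": -0.139, "twist": 0}, {"dx": 0.3, "dy": 0, "dz": -0.109, "twist": 0}, {"dx": 0.309, "dy": 0, "dz": -0.079, "twist": 0}, {"dx": 0.316, "dy": 0, "dz": -0.048, "twist": 0}, {"dx": 0.319, "dy": 0, "dz": -0.016, "twist": 0}, {"dx": 0, "dy": 0, "dz": 0, "twist": 0}, {"dx": 0, "dy": 0, "dz": 0, "twist": 0}]}}

```text
t: 4.53
tool_pos: [599.3, -316.2, 85.2]
tcp_rot: [0.993, -0.114, 0.0, -0.0]
force: [1.1, -0.0, 0.2]
finger_gap: -0.003
finger_force: 0.0
```

Call:
{"op": "play_rows", "data": {"series": [{"dx": 0, "dy": 0, "dz": 0, "twist": 0}, {"dx": 0, "dy": 0, "dz": 0, "twist": 0}, {"dx": 0, "dy": 0, "dz": 0, "twist": 0}, {"dx": 0, "dy": 0, "dz": 0, "twist": 0}, {"dx": 0, "dy": 0, "dz": 0, "twist": 0}], "gripper": 0.2}}

```text
t: 4.95
tool_pos: [598.4, -316.7, 85.2]
tcp_rot: [0.993, -0.115, -0.0, 0.0]
force: [0.2, 0.3, 0.4]
finger_gap: 0.603
finger_force: 0.0
```

Call:
{"op": "play_rows", "data": {"series": [{"dx": 0, "dy": 0, "dz": -0.7, "twist": 0}, {"dx": 0, "dy": 0, "dz": -0.7, "twist": 0}, {"dx": 0, "dy": 0, "dz": -0.7, "twist": 0}, {"dx": 0, "dy": 0, "dz": -0.7, "twist": 0}, {"dx": 0, "dy": 0, "dz": -0.7, "twist": 0}, {"dx": 0, "dy": 0, "dz": -0.7, "twist": 0}, {"dx": 0, "dy": 0, "dz": -0.7, "twist": 0}, {"dx": 0, "dy": 0, "dz": 0, "twist": 0}], "gripper": 1}}

```text
t: 5.62
tool_pos: [600.2, -317.5, 211.9]
tcp_rot: [0.993, -0.115, 0.003, 0.001]
force: [1.2, -1.0, 0.3]
finger_gap: 0.998
finger_force: 0.0
```

```bash
python3 p.py 548 -52.5 130 0.094
python3 - <<'E'
from m import *
d=shot("side"); save(d,"side1.png",(240,260,400,380),5); np.save("side1.npy",d,allow_pickle=True)
d=shot("scene"); np.save("scene1.npy",d,allow_pickle=True)
E
```

```text
t 5.62 pos [ 600.2 -317.5  211.9] phi -0.23 gap 0.998 F [ 1.2 -1.   0.3]
twist -4.641 dx -1.083 dy -10.749 dz 3.275
```

View pics/side1.png

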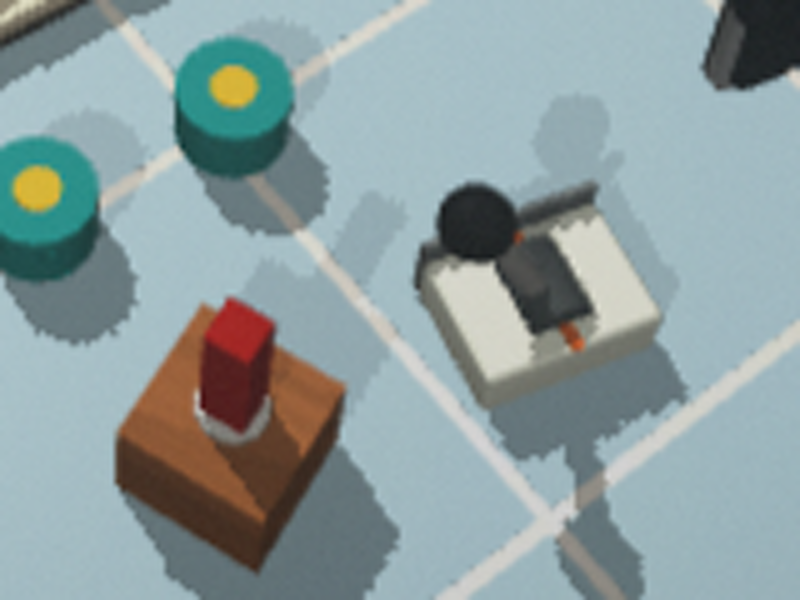

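The side crop shows the knob at (477,222): the lever moved part of the way and then slipped out. I'll triangulate it.

```bash
cat >> m.py <<'E'
def lever(d):
    # angle by ray vs known circle; knob = dark blob nearest the predicted arc
    im=np.asarray(d["image"]).max(2); H=np.array([597.5,-316.5,22.])
    best=[]
    for a in np.arange(-.1,1.5,.01):
        p=H+80*np.array([np.sin(a-.7)*np.cos(-.23),np.sin(a-.7)*np.sin(-.23),np.cos(a-.7)])
        u,v=proj(d,p); r=13*d["fx"]/np.linalg.norm(p-ray(d,0,0)[0])
        m=np.zeros(im.shape,np.uint8); cv2.circle(m,(int(round(u*16)),int(round(v*16))),int(r*16),255,-1,cv2.LINE_8,4)
        best.append(((im[m>0]<45).mean(),a,u,v))
    mx=max(b[0] for b in best); g=[b for b in best if b[0]>mx-.01]; return np.mean(g,0)
E
python3 - <<'E'
from m import *
np.set_printoptions(precision=3)
for n in("scene0","side0","scene1","side1"): print(n,lever(np.load(n+".npy",allow_pickle=True).item()))
E
```

```text
scene0 [  0.979  -0.015 133.848 214.734]
side0 [  0.915   0.02  327.58  309.599]
scene1 [  0.953   0.17  132.873 217.518]
side1 [  0.803   0.2   334.561 304.717]
```

```bash
python3 p.py 559.5 -307.6 64 -0.23
```

```text
t 5.72 pos [ 598.8 -316.8  208.1] phi -0.2298 gap 0.999 F [0.4 0.9 0.7]
twist 0.003 dx -1.613 dy -0.0 dz 5.765
```

Call:
{"op": "play_rows", "data": {"series": [{"dx": -0.8, "dy": 0, "dz": 0.6, "twist": 0}, {"dx": -0.8, "dy": 0, "dz": 0.6, "twist": 0}, {"dx": 0, "dy": 0, "dz": 0.7, "twist": 0}, {"dx": 0, "dy": 0, "dz": 0.7, "twist": 0}, {"dx": 0, "dy": 0, "dz": 0.7, "twist": 0}, {"dx": 0, "dy": 0, "dz": 0.7, "twist": 0}, {"dx": 0, "dy": 0, "dz": 0.7, "twist": 0}, {"dx": 0, "dy": 0, "dz": 0.6, "twist": 0}, {"dx": 0, "dy": 0, "dz": 0.45, "twist": 0}, {"dx": 0, "dy": 0, "dz": 0, "twist": 0}], "gripper": 0.2}}

```text
t: 6.55
tool_pos: [557.4, -306.4, 60.2]
tcp_rot: [0.993, -0.115, -0.003, -0.001]
force: [-0.5, -0.4, 0.3]
finger_gap: 0.598
finger_force: 0.0
```

Call:
{"op": "play_rows", "data": {"series": [{"dx": 0, "dy": 0, "dz": 0, "twist": 0}, {"dx": 0, "dy": 0, "dz": 0, "twist": 0}, {"dx": 0, "dy": 0, "dz": 0, "twist": 0}, {"dx": 0, "dy": 0, "dz": 0, "twist": 0}, {"dx": 0, "dy": 0, "dz": 0, "twist": 0}, {"dx": 0, "dy": 0, "dz": 0, "twist": 0}], "gripper": -1}}

```text
t: 7.05
tool_pos: [559.9, -308.3, 64.7]
tcp_rot: [0.993, -0.115, 0.001, 0.001]
force: [-1.3, -2.1, 2.1]
finger_gap: 0.273
finger_force: 58.9
```

Call:
{"op": "play_rows", "data": {"series": [{"dx": 0.24, "dy": 0, "dz": -0.122, "twist": 0}, {"dx": 0.253, "dy": 0, "dz": -0.101, "twist": 0}, {"dx": 0.259, "dy": 0, "dz": -0.08, "twist": 0}, {"dx": 0.269, "dy": 0, "dz": -0.058, "twist": 0}, {"dx": 0.269, "dy": 0, "dz": -0.035, "twist": 0}, {"dx": 0.272, "dy": 0, "dz": -0.012, "twist": 0}, {"dx": 0, "dy": 0, "dz": 0, "twist": 0}, {"dx": 0, "dy": 0, "dz": 0, "twist": 0}]}}

```text
t: 7.72
tool_pos: [597.5, -317.6, 73.9]
tcp_rot: [0.993, -0.115, -0.0, 0.001]
force: [-3.1, -4.8, -0.5]
finger_gap: 0.27
finger_force: 60.3
```

Call:
{"op": "play_rows", "data": {"series": [{"dx": 0, "dy": 0, "dz": 0, "twist": 0}, {"dx": 0, "dy": 0, "dz": 0, "twist": 0}, {"dx": 0, "dy": 0, "dz": 0, "twist": 0}, {"dx": 0, "dy": 0, "dz": 0, "twist": 0}, {"dx": 0, "dy": 0, "dz": 0, "twist": 0}], "gripper": 0.2}}

```text
t: 8.13
tool_pos: [598.1, -315.9, 74.3]
tcp_rot: [0.993, -0.114, 0.0, -0.0]
force: [0.2, 0.3, -0.4]
finger_gap: 0.599
finger_force: 0.0
```

Call:
{"op": "play_rows", "data": {"series": [{"dx": 0, "dy": 0, "dz": -0.6, "twist": 0}, {"dx": 0, "dy": 0, "dz": -0.6, "twist": 0}, {"dx": 0, "dy": 0, "dz": -0.6, "twist": 0}, {"dx": 0, "dy": 0, "dz": -0.6, "twist": 0}, {"dx": 0, "dy": 0, "dz": -0.6, "twist": -0.8}, {"dx": 0, "dy": 0, "dz": -0.6, "twist": -0.8}, {"dx": 0, "dy": 0, "dz": 0, "twist": -0.8}, {"dx": 0, "dy": 0, "dz": 0, "twist": -0.8}, {"dx": 0, "dy": 0, "dz": 0, "twist": -0.8}, {"dx": 0, "dy": 0, "dz": 0, "twist": -0.64}]}}

```text
t: 8.97
tool_pos: [597.8, -316.2, 164.4]
tcp_rot: [0.999, 0.049, 0.0, -0.0]
force: [-0.3, 0.9, 0.8]
finger_gap: 0.601
finger_force: 0.0
```

```bash
python3 p.py 548 -52.5 130 0.094
```

```text
t 8.97 pos [ 597.8 -316.2  164.4] phi 0.0974 gap 0.601 F [-0.3  0.9  0.8]
twist 0.048 dx -0.994 dy -10.687 dz 1.374
```

Call:
{"op": "play_rows", "data": {"series": [{"dx": -0.1, "dy": -0.9, "dz": 0, "twist": 0.05}, {"dx": -0.1, "dy": -1, "dz": 0, "twist": 0}, {"dx": -0.1, "dy": -1, "dz": 0, "twist": 0}, {"dx": -0.1, "dy": -1, "dz": 0, "twist": 0}, {"dx": -0.1, "dy": -1, "dz": 0, "twist": 0}, {"dx": -0.1, "dy": -1, "dz": 0, "twist": 0}, {"dx": -0.1, "dy": -1, "dz": 0, "twist": 0}, {"dx": -0.1, "dy": -1, "dz": 0, "twist": 0}, {"dx": -0.1, "dy": -1, "dz": 0, "twist": 0}, {"dx": -0.1, "dy": -0.8, "dz": 0, "twist": 0}], "gripper": 1}}

```text
t: 9.8
tool_pos: [550.5, -74.8, 164.4]
tcp_rot: [0.999, 0.046, 0.0, -0.0]
force: [-0.2, -0.1, -0.6]
finger_gap: 1.001
finger_force: 0.0
```

Call:
{"op": "play_rows", "data": {"series": [{"dx": 0, "dy": -0.9, "dz": 0.4, "twist": 0}, {"dx": 0, "dy": 0, "dz": 0, "twist": 0}, {"dx": 0, "dy": 0, "dz": 0, "twist": 0}]}}

```text
t: 10.05
tool_pos: [548.5, -53.2, 154.0]
tcp_rot: [0.999, 0.047, -0.0, -0.0]
force: [0.4, -0.4, 0.4]
finger_gap: 1.001
finger_force: 0.0
```

```bash
python3 - <<'E'
from m import *
np.set_printoptions(precision=2)
for n in("scene","side"):
    d=shot(n); np.save(n+"2.npy",d,allow_pickle=True); print(n,lever(d))
d=shot("wrist"); np.save("w2.npy",d,allow_pickle=True); save(d,"w2.png",k=1.5)
H=dict(red=48,orange=21,yellow=48,blue=48,green=21)
for c in H:
    for ce,st in blobs(d,c): print(c,ce,st[4],on(d,*ce,H[c],True)[:2])
E
python3 p.py 548 -52.5 22 0.094
```

```text
scene [  0.94   0.7  131.59 231.2 ]
side [  0.8    0.71 356.13 293.77]
red [180.21 255.32] 82 [473.59  15.18]
red [464.62 279.85] 663 [ 454.05 -324.66]
orange [306.6  185.22] 108 [ 548.91 -103.44]
yellow [256.72 189.32] 275 [549.2  -54.55]
yellow [392.46 189.92] 184 [ 560.37 -182.21]
yellow [371.08 258.35] 37 [ 485.51 -178.07]
green [ 82.95 156.19] 106 [560.94 133.25]
t 10.2 pos [549.  -56.  154.3] phi 0.0893 gap 0.998 F [-0.5 -0.2 -0.5]
twist -0.067 dx -0.025 dy -0.143 dz 5.294
```

View pics/w2.png

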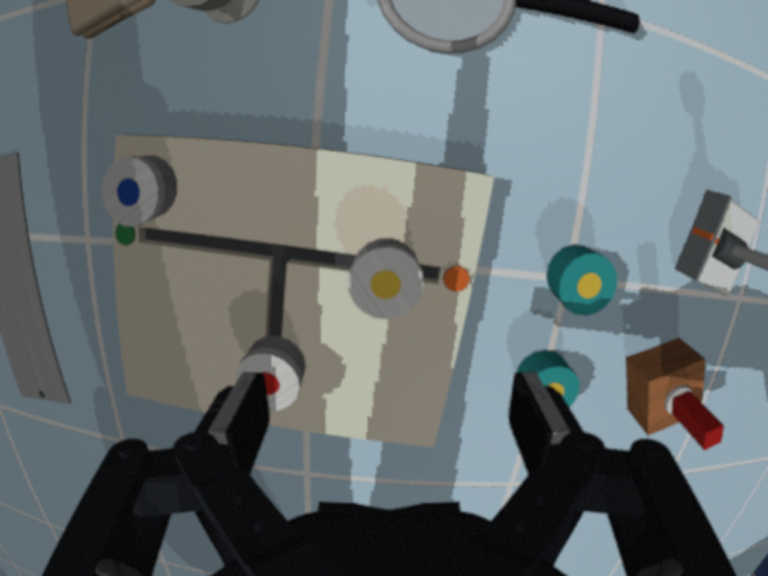

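The lever reads 0.70. The wrist view shows yellow straight below at (386,285), red at (270,383) half under a finger, and blue now knocked to (128,192) near the bed's corner. I'll pick yellow first.

Call:
{"op": "play_rows", "data": {"series": [{"dx": 0, "dy": -0.05, "dz": 0.8, "twist": 0}, {"dx": 0, "dy": 0, "dz": 0.8, "twist": 0}, {"dx": 0, "dy": 0, "dz": 0.8, "twist": 0}, {"dx": 0, "dy": 0, "dz": 0.8, "twist": 0}, {"dx": 0, "dy": 0, "dz": 0.8, "twist": 0}, {"dx": 0, "dy": 0, "dz": 0.7, "twist": 0}, {"dx": 0, "dy": 0, "dz": 0.4, "twist": 0}, {"dx": 0, "dy": 0, "dz": 0.15, "twist": 0}, {"dx": 0, "dy": 0, "dz": 0, "twist": 0}]}}

```text
t: 10.95
tool_pos: [548.3, -54.2, 22.3]
tcp_rot: [0.999, 0.045, -0.001, 0.0]
force: [0.7, 0.6, 0.1]
finger_gap: 1.0
finger_force: 0.0
```

Call:
{"op": "play_rows", "data": {"series": [{"dx": 0, "dy": 0, "dz": 0, "twist": 0}, {"dx": 0, "dy": 0, "dz": 0, "twist": 0}, {"dx": 0, "dy": 0, "dz": 0, "twist": 0}, {"dx": 0, "dy": 0, "dz": 0, "twist": 0}, {"dx": 0, "dy": 0, "dz": 0, "twist": 0}, {"dx": 0, "dy": 0, "dz": 0, "twist": 0}], "gripper": -1}}

```text
t: 11.45
tool_pos: [549.3, -53.6, 24.1]
tcp_rot: [0.999, 0.045, 0.001, 0.0]
force: [-0.8, -1.3, 7.4]
finger_gap: 0.495
finger_force: 60.2
```

```bash
python3 - <<'E'
from m import *
d=np.load("w2.npy",allow_pickle=True).item()
im=cv2.cvtColor(np.asarray(d["image"]),cv2.COLOR_RGB2HSV); print(im[128,85])
m=cv2.inRange(im,(108,120,40),(130,255,255)); n,_,s,c=cv2.connectedComponentsWithStats(m)
for i in range(1,n):
    if 30<s[i][4]<600: print(c[i],s[i][4],on(d,*c[i],48,True))
c,sn=np.cos(.094),np.sin(.094)
for k in(-75,0,75): print("strip",k,500.8+k*c,291.6+k*sn)
E
python3 p.py 575.5 298.7 110 0.094
```

```text
[110 206  73]
[ 85.1 127.7] 188 [595.6 111.4  48. ]
[508.4 378.8] 65 [ 151.4 -661.5   48. ]
strip -75 426.1311060878001 284.56037771406477
strip 0 500.8 291.6
strip 75 575.4688939122 298.6396222859353
t 11.45 pos [549.3 -53.6  24.1] phi 0.0906 gap 0.495 F [-0.8 -1.3  7.4]
twist -0.048 dx 2.365 dy -13.933 dz -3.436
```

Call:
{"op": "play_rows", "data": {"series": [{"dx": 0, "dy": 0, "dz": -0.5, "twist": 0}, {"dx": 0, "dy": 0, "dz": -0.7, "twist": 0}, {"dx": 0, "dy": 0, "dz": -0.7, "twist": 0}, {"dx": 0, "dy": 0, "dz": -0.7, "twist": 0}, {"dx": 0.1, "dy": -0.4, "dz": -0.5, "twist": -0.05}, {"dx": 0.2, "dy": -0.7, "dz": -0.3, "twist": 0}, {"dx": 0.2, "dy": -0.9, "dz": 0, "twist": 0}, {"dx": 0.2, "dy": -0.9, "dz": 0, "twist": 0}, {"dx": 0.2, "dy": -0.9, "dz": 0, "twist": 0}, {"dx": 0.2, "dy": -0.9, "dz": 0, "twist": 0}]}}

```text
t: 12.28
tool_pos: [565.1, 67.0, 108.4]
tcp_rot: [0.999, 0.047, 0.0, 0.0]
force: [-0.5, 0.4, -1.0]
finger_gap: 0.495
finger_force: 60.9
```

Call:
{"op": "play_rows", "data": {"series": [{"dx": 0.2, "dy": -0.9, "dz": 0, "twist": 0}, {"dx": 0.2, "dy": -0.9, "dz": 0, "twist": 0}, {"dx": 0.2, "dy": -0.9, "dz": 0, "twist": 0}, {"dx": 0.2, "dy": -0.9, "dz": 0, "twist": 0}, {"dx": 0.2, "dy": -0.9, "dz": 0, "twist": 0}, {"dx": 0.2, "dy": -0.9, "dz": 0, "twist": 0}, {"dx": 0.2, "dy": -0.9, "dz": 0, "twist": 0}, {"dx": 0, "dy": -0.9, "dz": 0, "twist": 0}, {"dx": 0, "dy": -0.9, "dz": 0, "twist": 0}, {"dx": 0, "dy": 0, "dz": 0, "twist": 0}]}}

```text
t: 13.12
tool_pos: [579.0, 277.4, 108.3]
tcp_rot: [0.999, 0.05, 0.0, -0.002]
force: [-0.3, 0.7, -0.3]
finger_gap: 0.489
finger_force: 60.9
```

```bash
python3 - <<'E'
from m import *
d=shot("wrist"); np.save("w3.npy",d,allow_pickle=True); save(d,"w3.png",k=1.5)
for n in("scene","side"):
    d=shot(n);np.save(n+"3.npy",d,allow_pickle=True)
    for c in("red","blue","yellow"):
        for ce,st in blobs(d,c): print(n,c,ce,st[4],on(d,*ce,48)[:2])
E
python3 p.py 575.5 298.7 12 0.094
```

```text
scene red [248.8 157.5] 19 [472.1  19.7]
scene red [129.  185.6] 45 [ 436.5 -300.4]
scene yellow [358.6 138. ] 23 [528.  330.8]
scene yellow [177.6 184.6] 25 [ 481.7 -183.8]
scene yellow [184.6 211.6] 27 [ 564.8 -190.6]
side red [191.2 219.9] 33 [472.5  20.8]
side red [285.8 331.7] 237 [ 480.5 -282.8]
side yellow [171.1 106.6] 11 [620.9 382.8]
side yellow [286.3 276.7] 56 [ 547.4 -198.2]
side yellow [247.1 297.3] 62 [ 464.4 -191.6]
t 13.27 pos [580.7 270.5 107.9] phi 0.0946 gap 0.496 F [ 0.4 -0.  -0.7]
twist 0.009 dx -0.101 dy -1.141 dz 3.836
```

View pics/w3.png

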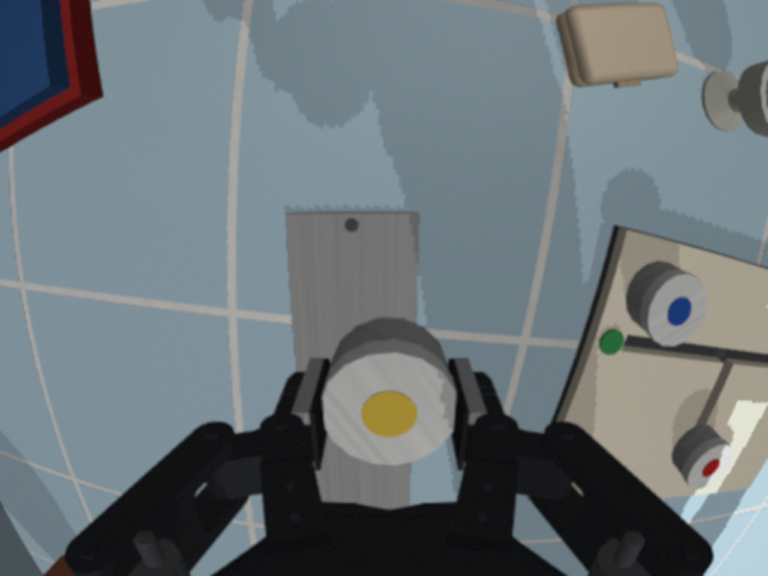

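The wrist view shows yellow held level at (390,413), with the strip's far corners at (288,211) and (418,213), the blue tin at (680,311) and the red tin at (711,467). I'll check the strip against this view, then lower.

```bash
python3 - <<'E'
from m import *
d=np.load("w3.npy",allow_pickle=True).item()
for u,v,z in((288,211,4),(418,213,4),(680,311,48),(711,467,48),(351,225,4)): print(on(d,u/1.5,v/1.5,z,True)[:2])
c,s=np.cos(.094),np.sin(.094)
for y in(38,-38): print("exp",500.8+120*c-y*s,291.6+120*s+y*c)
E
```

```text
[617.6 338. ]
[623.2 264.9]
[595.7 110.7]
[473.7  18. ]
[612.7 301.5]
exp 616.7034883013126 340.6956352396777
exp 623.8369722177271 265.03115607531515
```

Call:
{"op": "play_rows", "data": {"series": [{"dx": -0.1, "dy": -0.6, "dz": 0, "twist": 0}, {"dx": 0, "dy": -0.54, "dz": 0.5, "twist": 0}, {"dx": 0, "dy": 0, "dz": 0.7, "twist": 0}, {"dx": 0, "dy": 0, "dz": 0.7, "twist": 0}, {"dx": 0, "dy": 0, "dz": 0.7, "twist": 0}, {"dx": 0, "dy": 0, "dz": 0.5, "twist": 0}, {"dx": 0, "dy": 0, "dz": 0, "twist": 0}, {"dx": 0, "dy": 0, "dz": 0, "twist": 0}]}}

```text
t: 13.93
tool_pos: [575.0, 299.1, 29.4]
tcp_rot: [0.999, 0.047, -0.001, 0.0]
force: [0.3, 0.6, -0.5]
finger_gap: 0.497
finger_force: 60.9
```

```bash
python3 p.py 575.5 298.7 11 0.094
```

```text
t 13.93 pos [575.  299.1  29.4] phi 0.0942 gap 0.497 F [ 0.3  0.6 -0.5]
twist 0.003 dx 0.018 dy 0.016 dz 0.735
```

Strip confirmed. Now I'll set the tin down and back off.

Call:
{"op": "play_rows", "data": {"series": [{"dx": 0, "dy": 0, "dz": 0.3, "twist": 0}, {"dx": 0, "dy": 0, "dz": 0.2, "twist": 0}, {"dx": 0, "dy": 0, "dz": 0.15, "twist": 0}, {"dx": 0, "dy": 0, "dz": 0.08, "twist": 0}, {"dx": 0, "dy": 0, "dz": 0, "twist": 0}, {"dx": 0, "dy": 0, "dz": 0, "twist": 0}]}}

```text
t: 14.43
tool_pos: [575.6, 299.0, 12.1]
tcp_rot: [0.999, 0.047, 0.0, -0.0]
force: [-0.7, 0.8, -0.2]
finger_gap: 0.495
finger_force: 60.9
```

Call:
{"op": "play_rows", "data": {"series": [{"dx": 0, "dy": 0, "dz": 0, "twist": 0}, {"dx": 0, "dy": 0, "dz": 0, "twist": 0}, {"dx": 0, "dy": 0, "dz": 0, "twist": 0}, {"dx": 0, "dy": 0, "dz": 0, "twist": 0}, {"dx": 0, "dy": 0, "dz": 0, "twist": 0}], "gripper": 1}}

```text
t: 14.85
tool_pos: [575.7, 299.1, 12.2]
tcp_rot: [0.999, 0.047, 0.0, -0.0]
force: [0.9, -1.0, -0.6]
finger_gap: 1.0
finger_force: 0.0
```

Call:
{"op": "play_rows", "data": {"series": [{"dx": 0, "dy": 0, "dz": -0.4, "twist": 0}, {"dx": 0, "dy": 0, "dz": -0.8, "twist": 0}, {"dx": 0, "dy": 0, "dz": -0.9, "twist": 0}, {"dx": 0, "dy": 0, "dz": -0.9, "twist": 0}, {"dx": 0, "dy": 0, "dz": -0.9, "twist": 0}, {"dx": 0, "dy": 0, "dz": -0.3, "twist": 0}, {"dx": 0, "dy": 0, "dz": 0, "twist": 0}]}}

```text
t: 15.43
tool_pos: [576.9, 299.9, 120.2]
tcp_rot: [0.999, 0.047, 0.002, -0.001]
force: [0.4, 1.4, -0.5]
finger_gap: 1.002
finger_force: 0.0
```

```bash
python3 p.py 595.7 111 110 0.094
```

```text
t 15.43 pos [576.9 299.9 120.2] phi 0.094 gap 1.002 F [ 0.4  1.4 -0.5]
twist 0.001 dx 0.038 dy 7.593 dz 0.407
```

Call:
{"op": "play_rows", "data": {"series": [{"dx": 0, "dy": 0.6, "dz": 0, "twist": 0}, {"dx": 0, "dy": 1, "dz": 0, "twist": 0}, {"dx": 0, "dy": 1, "dz": 0, "twist": 0}, {"dx": 0, "dy": 1, "dz": 0, "twist": 0}, {"dx": 0, "dy": 1, "dz": 0, "twist": 0}, {"dx": 0, "dy": 1, "dz": 0, "twist": 0}, {"dx": 0, "dy": 1, "dz": 0, "twist": 0}, {"dx": 0, "dy": 1, "dz": 0, "twist": 0}, {"dx": 0, "dy": 0, "dz": 0, "twist": 0}, {"dx": 0, "dy": 0, "dz": 0, "twist": 0}]}}

```text
t: 16.27
tool_pos: [592.6, 106.4, 115.4]
tcp_rot: [0.999, 0.045, -0.001, 0.001]
force: [-0.6, 0.8, 0.2]
finger_gap: 0.999
finger_force: 0.0
```

```bash
cat > tins.py <<'E'
from m import *
RG["blue"]=((106,120,40),(130,255,255))
d=shot("wrist")
for c in("red","blue","yellow"):
    for ce,st in blobs(d,c,25):
        for z in ((48,34)): print(c,ce,st[4],z,on(d,*ce,z,True)[:2],end=" ")
        print()
E
python3 tins.py; python3 p.py 595.7 111 23 0.094
```

```text
red [336.3 324.1] 132 48 [473.4  18.1] red [336.3 324.1] 132 34 [459.9  11.7] 
blue [251.  201.4] 356 48 [595.7 111.6] blue [251.  201.4] 356 34 [590.4 111.5] 
yellow [ 56.  198.1] 164 48 [581.7 286.4] yellow [ 56.  198.1] 164 34 [575.4 298. ] 
yellow [505.6 246.7] 81 48 [ 565.  -167.3] yellow [505.6 246.7] 81 34 [ 557.6 -186.1] 
yellow [475.9 304.6] 62 48 [ 486.8 -160.8] yellow [475.9 304.6] 62 34 [ 474.2 -179.2] 
t 16.32 pos [592.6 108.6 115.7] phi 0.0924 gap 1.001 F [-0.7  0.5 -0. ]
twist -0.023 dx 0.133 dy -0.086 dz 3.709
```

Call:
{"op": "play_rows", "data": {"series": [{"dx": 0.13, "dy": -0.11, "dz": 0.6, "twist": 0}, {"dx": 0, "dy": 0, "dz": 0.8, "twist": 0}, {"dx": 0, "dy": 0, "dz": 0.8, "twist": 0}, {"dx": 0, "dy": 0, "dz": 0.8, "twist": 0}, {"dx": 0, "dy": 0, "dz": 0.5, "twist": 0}, {"dx": 0, "dy": 0, "dz": 0.2, "twist": 0}, {"dx": 0, "dy": 0, "dz": 0, "twist": 0}]}}

```text
t: 16.9
tool_pos: [595.2, 113.5, 23.0]
tcp_rot: [0.999, 0.048, -0.001, 0.0]
force: [-0.0, -0.1, 0.6]
finger_gap: 0.995
finger_force: 0.0
```

Call:
{"op": "play_rows", "data": {"series": [{"dx": 0, "dy": 0, "dz": 0, "twist": 0}, {"dx": 0, "dy": 0, "dz": 0, "twist": 0}, {"dx": 0, "dy": 0, "dz": 0, "twist": 0}, {"dx": 0, "dy": 0, "dz": 0, "twist": 0}, {"dx": 0, "dy": 0, "dz": 0, "twist": 0}, {"dx": 0, "dy": 0, "dz": 0, "twist": 0}], "gripper": -1}}

```text
t: 17.4
tool_pos: [597.4, 113.2, 26.0]
tcp_rot: [0.999, 0.047, 0.001, -0.0]
force: [-0.5, 0.7, 6.0]
finger_gap: 0.494
finger_force: 60.5
```

Call:
{"op": "play_rows", "data": {"series": [{"dx": 0, "dy": 0, "dz": -0.5, "twist": 0}, {"dx": 0, "dy": 0, "dz": -0.7, "twist": 0}, {"dx": 0, "dy": 0, "dz": -0.7, "twist": 0}, {"dx": 0, "dy": 0, "dz": -0.7, "twist": 0}, {"dx": 0, "dy": 0, "dz": -0.7, "twist": 0}, {"dx": 0, "dy": 0, "dz": 0, "twist": 0}]}}

```text
t: 17.9
tool_pos: [598.7, 113.4, 111.8]
tcp_rot: [0.999, 0.047, 0.003, -0.001]
force: [0.2, 0.2, 0.8]
finger_gap: 0.49
finger_force: 60.8
```

```bash
python3 p.py 500.8 291.6 40 0.094
```

```text
t 17.9 pos [598.7 113.4 111.8] phi 0.0939 gap 0.49 F [0.2 0.2 0.8]
twist -0.001 dx -3.229 dy -7.463 dz 2.873
```

Call:
{"op": "play_rows", "data": {"series": [{"dx": -0.25, "dy": -0.6, "dz": 0, "twist": 0}, {"dx": -0.4, "dy": -0.95, "dz": 0, "twist": 0}, {"dx": -0.4, "dy": -0.95, "dz": 0, "twist": 0}, {"dx": -0.4, "dy": -0.95, "dz": 0, "twist": 0}, {"dx": -0.4, "dy": -0.95, "dz": 0, "twist": 0}, {"dx": -0.4, "dy": -0.95, "dz": 0, "twist": 0}, {"dx": -0.4, "dy": -0.95, "dz": 0, "twist": 0}, {"dx": -0.4, "dy": -0.8, "dz": 0, "twist": 0}, {"dx": -0.18, "dy": -0.36, "dz": 0, "twist": 0}, {"dx": 0, "dy": 0, "dz": 0, "twist": 0}]}}

```text
t: 18.73
tool_pos: [496.8, 293.5, 107.3]
tcp_rot: [0.999, 0.049, -0.0, -0.001]
force: [-0.1, 0.4, -0.0]
finger_gap: 0.494
finger_force: 60.8
```

Call:
{"op": "play_rows", "data": {"series": [{"dx": 0, "dy": 0, "dz": 0.5, "twist": 0}, {"dx": 0, "dy": 0, "dz": 0.7, "twist": 0}, {"dx": 0, "dy": 0, "dz": 0.7, "twist": 0}, {"dx": 0, "dy": 0, "dz": 0.7, "twist": 0}, {"dx": 0, "dy": 0, "dz": 0.4, "twist": 0}, {"dx": 0, "dy": 0, "dz": 0, "twist": 0}, {"dx": 0, "dy": 0, "dz": 0, "twist": 0}]}}

```text
t: 19.32
tool_pos: [498.8, 289.6, 31.3]
tcp_rot: [0.999, 0.046, -0.001, 0.001]
force: [0.2, -0.3, -0.1]
finger_gap: 0.494
finger_force: 60.8
```

```bash
python3 p.py 500.8 291.6 12.5 0.094
```

```text
t 19.32 pos [498.8 289.6  31.3] phi 0.0926 gap 0.494 F [ 0.2 -0.3 -0.1]
twist -0.02 dx 0.087 dy -0.073 dz 0.754
```

Call:
{"op": "play_rows", "data": {"series": [{"dx": 0.08, "dy": -0.07, "dz": 0.3, "twist": 0}, {"dx": 0, "dy": 0, "dz": 0.25, "twist": 0}, {"dx": 0, "dy": 0, "dz": 0.14, "twist": 0}, {"dx": 0, "dy": 0, "dz": 0.07, "twist": 0}, {"dx": 0, "dy": 0, "dz": 0, "twist": 0}, {"dx": 0, "dy": 0, "dz": 0, "twist": 0}]}}

```text
t: 19.82
tool_pos: [500.3, 293.0, 13.1]
tcp_rot: [0.999, 0.047, 0.0, 0.0]
force: [-0.1, -0.3, -0.2]
finger_gap: 0.493
finger_force: 60.8
```

Call:
{"op": "play_rows", "data": {"series": [{"dx": 0, "dy": 0, "dz": 0, "twist": 0}, {"dx": 0, "dy": 0, "dz": 0, "twist": 0}, {"dx": 0, "dy": 0, "dz": 0, "twist": 0}, {"dx": 0, "dy": 0, "dz": 0, "twist": 0}, {"dx": 0, "dy": 0, "dz": 0, "twist": 0}], "gripper": 1}}

```text
t: 20.23
tool_pos: [500.4, 293.0, 13.2]
tcp_rot: [0.999, 0.047, 0.0, -0.0]
force: [0.8, -0.2, -0.9]
finger_gap: 0.998
finger_force: 0.0
```

Call:
{"op": "play_rows", "data": {"series": [{"dx": 0, "dy": 0, "dz": -0.4, "twist": 0}, {"dx": 0, "dy": 0, "dz": -0.8, "twist": 0}, {"dx": 0, "dy": 0, "dz": -0.9, "twist": 0}, {"dx": 0, "dy": 0, "dz": -0.9, "twist": 0}, {"dx": 0, "dy": 0, "dz": -0.9, "twist": 0}, {"dx": 0, "dy": 0, "dz": -0.3, "twist": 0}, {"dx": 0, "dy": 0, "dz": 0, "twist": 0}]}}

```text
t: 20.82
tool_pos: [501.6, 293.7, 120.8]
tcp_rot: [0.999, 0.047, 0.002, -0.001]
force: [-0.4, -0.4, 0.0]
finger_gap: 0.997
finger_force: 0.0
```

```bash
python3 tins.py; python3 p.py 472.5 19 110 0.094
```

```text
red [24.9 15.5] 379 48 [657.7 518.8] red [24.9 15.5] 379 34 [662.5 533. ] 
red [503.6 246.5] 73 48 [473.6  18.7] red [503.6 246.5] 73 34 [466.5   0.4] 
blue [13.1  8.7] 564 48 [668.2 537.8] blue [13.1  8.7] 564 34 [673.7 553.2] 
blue [260.1 201. ] 296 48 [504.  292.3] blue [260.1 201. ] 296 34 [498.8 291.8] 
yellow [261.4 106.1] 382 48 [575.8 298.3] yellow [261.4 106.1] 382 34 [575.3 298.2] 
t 20.87 pos [500.8 293.1 119. ] phi 0.094 gap 1.0 F [-0.3 -0.7 -0.9]
twist -0.0 dx -2.155 dy 10.811 dz 0.362
```

Blue is at (498.8,291.8) and yellow at (575,298), both on the centreline. Red next.

Call:
{"op": "play_rows", "data": {"series": [{"dx": -0.1, "dy": 0.7, "dz": 0, "twist": 0}, {"dx": -0.2, "dy": 1, "dz": 0, "twist": 0}, {"dx": -0.2, "dy": 1, "dz": 0, "twist": 0}, {"dx": -0.2, "dy": 1, "dz": 0, "twist": 0}, {"dx": -0.2, "dy": 1, "dz": 0, "twist": 0}, {"dx": -0.2, "dy": 1, "dz": 0, "twist": 0}, {"dx": -0.2, "dy": 1, "dz": 0, "twist": 0}, {"dx": -0.3, "dy": 1, "dz": 0, "twist": 0}, {"dx": -0.3, "dy": 1, "dz": 0, "twist": 0}, {"dx": -0.25, "dy": 1, "dz": 0, "twist": 0}]}}

```text
t: 21.7
tool_pos: [468.0, 45.0, 116.6]
tcp_rot: [0.999, 0.047, -0.001, 0.0]
force: [0.5, -0.8, -1.1]
finger_gap: 1.004
finger_force: 0.0
```

Call:
{"op": "play_rows", "data": {"series": [{"dx": 0, "dy": 0.9, "dz": 0, "twist": 0}, {"dx": 0, "dy": 0.2, "dz": 0, "twist": 0}, {"dx": 0, "dy": 0, "dz": 0, "twist": 0}, {"dx": 0, "dy": 0, "dz": 0, "twist": 0}]}}

```text
t: 22.03
tool_pos: [471.7, 19.6, 117.3]
tcp_rot: [0.999, 0.047, -0.001, -0.0]
force: [-1.1, 0.2, 0.7]
finger_gap: 1.003
finger_force: 0.0
```

```bash
python3 tins.py; python3 p.py 472.5 19 23 0.094
```

```text
red [259.8 203.3] 333 48 [473.2  18.2] red [259.8 203.3] 333 34 [467.8  17.7] 
blue [  1.3 150.1] 46 48 [501.3 271.9] blue [  1.3 150.1] 46 34 [497.8 288.2] 
yellow [486.1 134. ] 161 48 [ 555.  -174.7] yellow [486.1 134. ] 161 34 [ 555.1 -188.1] 
yellow [460.7 215.4] 153 48 [ 477. -168.] yellow [460.7 215.4] 153 34 [ 471.9 -180.9] 
t 22.08 pos [471.8  20.2 117.4] phi 0.0952 gap 1.002 F [-0.1 -0.3 -0.3]
twist 0.017 dx 0.022 dy 0.052 dz 3.777
```

Call:
{"op": "play_rows", "data": {"series": [{"dx": 0.03, "dy": 0.06, "dz": 0.6, "twist": 0}, {"dx": 0, "dy": 0, "dz": 0.8, "twist": 0}, {"dx": 0, "dy": 0, "dz": 0.8, "twist": 0}, {"dx": 0, "dy": 0, "dz": 0.8, "twist": 0}, {"dx": 0, "dy": 0, "dz": 0.5, "twist": 0}, {"dx": 0, "dy": 0, "dz": 0.25, "twist": 0}, {"dx": 0, "dy": 0, "dz": 0, "twist": 0}]}}

```text
t: 22.67
tool_pos: [472.0, 19.0, 22.9]
tcp_rot: [0.999, 0.048, -0.001, -0.0]
force: [-0.1, -0.4, -0.2]
finger_gap: 1.002
finger_force: 0.0
```

Call:
{"op": "play_rows", "data": {"series": [{"dx": 0, "dy": 0, "dz": 0, "twist": 0}, {"dx": 0, "dy": 0, "dz": 0, "twist": 0}, {"dx": 0, "dy": 0, "dz": 0, "twist": 0}, {"dx": 0, "dy": 0, "dz": 0, "twist": 0}, {"dx": 0, "dy": 0, "dz": 0, "twist": 0}, {"dx": 0, "dy": 0, "dz": 0, "twist": 0}], "gripper": -1}}

```text
t: 23.17
tool_pos: [473.7, 17.9, 25.5]
tcp_rot: [0.999, 0.047, 0.001, -0.0]
force: [-1.9, 1.1, 7.1]
finger_gap: 0.492
finger_force: 59.8
```

Call:
{"op": "play_rows", "data": {"series": [{"dx": 0, "dy": 0, "dz": -0.5, "twist": 0}, {"dx": 0, "dy": 0, "dz": -0.7, "twist": 0}, {"dx": 0, "dy": 0, "dz": -0.7, "twist": 0}, {"dx": 0, "dy": 0, "dz": -0.7, "twist": 0}, {"dx": 0, "dy": 0, "dz": -0.7, "twist": 0}, {"dx": 0, "dy": 0, "dz": 0, "twist": 0}]}}

```text
t: 23.67
tool_pos: [475.1, 17.7, 110.2]
tcp_rot: [0.999, 0.047, 0.003, -0.0]
force: [0.4, -0.2, -1.3]
finger_gap: 0.491
finger_force: 60.9
```

```bash
python3 p.py 426.1 284.6 40 0.094
```

```text
t 23.67 pos [475.1  17.7 110.2] phi 0.0937 gap 0.491 F [ 0.4 -0.2 -1.3]
twist -0.004 dx -0.949 dy -10.812 dz 2.809
```

Call:
{"op": "play_rows", "data": {"series": [{"dx": -0.1, "dy": -0.6, "dz": 0, "twist": 0}, {"dx": -0.1, "dy": -0.95, "dz": 0, "twist": 0}, {"dx": -0.1, "dy": -0.95, "dz": 0, "twist": 0}, {"dx": -0.1, "dy": -0.95, "dz": 0, "twist": 0}, {"dx": -0.1, "dy": -0.95, "dz": 0, "twist": 0}, {"dx": -0.1, "dy": -0.95, "dz": 0, "twist": 0}, {"dx": -0.1, "dy": -0.95, "dz": 0, "twist": 0}, {"dx": -0.1, "dy": -0.95, "dz": 0, "twist": 0}, {"dx": -0.1, "dy": -0.95, "dz": 0, "twist": 0}, {"dx": -0.05, "dy": -0.95, "dz": 0, "twist": 0}]}}

```text
t: 24.5
tool_pos: [427.2, 244.0, 106.5]
tcp_rot: [0.999, 0.047, -0.0, 0.0]
force: [0.5, -0.3, -0.7]
finger_gap: 0.494
finger_force: 60.9
```

Call:
{"op": "play_rows", "data": {"series": [{"dx": 0, "dy": -0.9, "dz": 0, "twist": 0}, {"dx": 0, "dy": -0.6, "dz": 0, "twist": 0}, {"dx": 0, "dy": -0.16, "dz": 0.4, "twist": 0}, {"dx": 0, "dy": 0, "dz": 0.7, "twist": 0}, {"dx": 0, "dy": 0, "dz": 0.7, "twist": 0}, {"dx": 0, "dy": 0, "dz": 0.7, "twist": 0}, {"dx": 0, "dy": 0, "dz": 0.5, "twist": 0}, {"dx": 0, "dy": 0, "dz": 0, "twist": 0}, {"dx": 0, "dy": 0, "dz": 0, "twist": 0}]}}

```text
t: 25.25
tool_pos: [423.5, 283.2, 30.7]
tcp_rot: [0.999, 0.047, -0.001, 0.001]
force: [-0.2, 1.0, -0.6]
finger_gap: 0.493
finger_force: 61.0
```

```bash
python3 p.py 426.1 284.6 12 0.094
```

```text
t 25.25 pos [423.5 283.2  30.7] phi 0.0935 gap 0.493 F [-0.2  1.  -0.6]
twist -0.007 dx 0.11 dy -0.047 dz 0.749
```

Call:
{"op": "play_rows", "data": {"series": [{"dx": 0.1, "dy": -0.04, "dz": 0.3, "twist": 0}, {"dx": 0, "dy": 0, "dz": 0.25, "twist": 0}, {"dx": 0, "dy": 0, "dz": 0.14, "twist": 0}, {"dx": 0, "dy": 0, "dz": 0.08, "twist": 0}, {"dx": 0, "dy": 0, "dz": 0, "twist": 0}, {"dx": 0, "dy": 0, "dz": 0, "twist": 0}]}}

```text
t: 25.75
tool_pos: [426.4, 285.7, 12.6]
tcp_rot: [0.999, 0.047, 0.0, 0.0]
force: [1.0, 0.1, -0.9]
finger_gap: 0.493
finger_force: 61.0
```

Call:
{"op": "play_rows", "data": {"series": [{"dx": 0, "dy": 0, "dz": 0, "twist": 0}, {"dx": 0, "dy": 0, "dz": 0, "twist": 0}, {"dx": 0, "dy": 0, "dz": 0, "twist": 0}, {"dx": 0, "dy": 0, "dz": 0, "twist": 0}, {"dx": 0, "dy": 0, "dz": 0, "twist": 0}], "gripper": 1}}

```text
t: 26.17
tool_pos: [426.5, 285.8, 12.7]
tcp_rot: [0.999, 0.047, 0.0, -0.0]
force: [0.1, 0.5, -0.5]
finger_gap: 1.003
finger_force: 0.0
```

Call:
{"op": "play_rows", "data": {"series": [{"dx": 0, "dy": 0, "dz": -0.4, "twist": 0}, {"dx": 0, "dy": 0, "dz": -0.8, "twist": 0}, {"dx": 0, "dy": 0, "dz": -0.9, "twist": 0}, {"dx": 0, "dy": 0, "dz": -0.9, "twist": 0}, {"dx": 0, "dy": 0, "dz": -0.9, "twist": 0}, {"dx": 0, "dy": 0, "dz": -0.9, "twist": 0}, {"dx": 0, "dy": 0, "dz": -0.9, "twist": 0}, {"dx": 0, "dy": 0, "dz": 0, "twist": 0}]}}

```text
t: 26.83
tool_pos: [428.2, 287.3, 160.1]
tcp_rot: [0.999, 0.047, 0.003, -0.002]
force: [1.2, 0.7, 0.3]
finger_gap: 0.997
finger_force: 0.0
```

```bash
python3 tins.py; python3 p.py 471.7 -294.7 170 0.376
python3 - <<'E'
from m import *
RG["blue"]=((106,120,40),(130,255,255))
for n in("scene","side"):
    d=shot(n);np.save(n+"4.npy",d,allow_pickle=True); print(lever(d))
    for c in("red","blue","yellow"):
        for ce,st in blobs(d,c): print(n,c,ce,st[4],on(d,*ce,34)[:2])
E
```

```text
red [260.9 186.3] 208 48 [430.4 285.2] red [260.9 186.3] 208 34 [426.  284.8] 
blue [260.7 108.5] 262 48 [499.2 292. ] blue [260.7 108.5] 262 34 [498.6 291.9] 
yellow [261.8  24.7] 259 48 [571.9 298. ] yellow [261.8  24.7] 259 34 [575.3 298.3] 
t 26.88 pos [427.6 286.6 158.1] phi 0.094 gap 1.002 F [0.6 0.3 0.5]
twist -4.039 dx -6.899 dy 22.277 dz -0.478
[  0.9   0.7 131.6 231.5]
scene red [327.1 120.2] 10 [425.2 288.3]
scene red [129.3 185.7] 41 [ 426.9 -301.3]
scene blue [340.7 137.2] 20 [496.8 293.8]
scene blue [475.3 163.3] 1934 [719.8 591.2]
scene yellow [355.  156.4] 10 [572.  296.8]
scene yellow [177.6 184.7] 27 [ 472.8 -183.7]
scene yellow [184.5 211.6] 31 [ 556.7 -190.5]
[  0.9   0.7 355.8 293.9]
side red [117.3 161.4] 22 [424.7 287.3]
side red [285.6 331.9] 237 [ 484.8 -277.9]
side blue [169.1  64.7] 1686 [720.9 584.7]
side blue [144.3 147.5] 22 [498.1 294.7]
side yellow [171.1 134. ] 25 [574.9 301.2]
side yellow [286.3 276.7] 56 [ 553.4 -191.5]
side yellow [247.1 297.3] 62 [ 468.9 -184.8]
```

All three tins read on the strip's centreline and the lever is at 0.70. Now the stylus.

Call:
{"op": "play_rows", "data": {"series": [{"dx": 0, "dy": 0, "dz": -0.2, "twist": -0.8}, {"dx": 0, "dy": 0, "dz": -0.2, "twist": -0.8}, {"dx": 0, "dy": 0, "dz": -0.1, "twist": -0.8}, {"dx": 0, "dy": 0, "dz": 0, "twist": -0.8}, {"dx": 0, "dy": 0, "dz": 0, "twist": -0.84}, {"dx": -0.2, "dy": 0.6, "dz": 0, "twist": 0}, {"dx": -0.3, "dy": 1, "dz": 0, "twist": 0}, {"dx": -0.3, "dy": 1, "dz": 0, "twist": 0}, {"dx": -0.3, "dy": 1, "dz": 0, "twist": 0}, {"dx": -0.3, "dy": 1, "dz": 0, "twist": 0}]}}

```text
t: 27.82
tool_pos: [435.2, 164.4, 166.4]
tcp_rot: [0.982, 0.187, -0.001, 0.0]
force: [0.1, -0.4, 0.6]
finger_gap: 1.0
finger_force: 0.0
```

Call:
{"op": "play_rows", "data": {"series": [{"dx": -0.3, "dy": 1, "dz": 0, "twist": 0}, {"dx": -0.3, "dy": 1, "dz": 0, "twist": 0}, {"dx": -0.3, "dy": 1, "dz": 0, "twist": 0}, {"dx": -0.3, "dy": 1, "dz": 0, "twist": 0}, {"dx": -0.3, "dy": 1, "dz": 0, "twist": 0}, {"dx": -0.3, "dy": 1, "dz": 0, "twist": 0}, {"dx": -0.3, "dy": 1, "dz": 0, "twist": 0}, {"dx": -0.3, "dy": 1, "dz": 0, "twist": 0}, {"dx": -0.3, "dy": 1, "dz": 0, "twist": 0}, {"dx": -0.3, "dy": 1, "dz": 0, "twist": 0}]}}

```text
t: 28.65
tool_pos: [457.2, -95.4, 166.5]
tcp_rot: [0.982, 0.187, -0.001, -0.0]
force: [-0.0, 0.5, 0.2]
finger_gap: 1.001
finger_force: 0.0
```

Call:
{"op": "play_rows", "data": {"series": [{"dx": -0.4, "dy": 1, "dz": 0, "twist": 0}, {"dx": -0.4, "dy": 1, "dz": 0, "twist": 0}, {"dx": -0.4, "dy": 1, "dz": 0, "twist": 0}, {"dx": -0.4, "dy": 1, "dz": 0, "twist": 0}, {"dx": -0.4, "dy": 1, "dz": 0, "twist": 0}, {"dx": -0.3, "dy": 0.9, "dz": 0, "twist": 0}, {"dx": -0.2, "dy": 0.8, "dz": 0, "twist": 0}, {"dx": 0, "dy": 0, "dz": 0, "twist": 0}, {"dx": 0, "dy": 0, "dz": 0, "twist": 0}, {"dx": 0, "dy": 0, "dz": 0, "twist": 0}], "gripper": 0.2}}

```text
t: 29.48
tool_pos: [461.1, -271.9, 166.5]
tcp_rot: [0.982, 0.187, -0.001, -0.001]
force: [-0.2, 0.8, -0.1]
finger_gap: 0.599
finger_force: 0.0
```

```bash
python3 p.py 471.7 -294.7 170 0.376; python3 - <<'E'
from m import *
d=shot("wrist"); np.save("w5.npy",d,allow_pickle=True); save(d,"w5.png",(150,110,370,290),3.6)
for ce,st in blobs(d,"red",25): print(ce,st[4],on(d,*ce,99,True))
E
```

```text
t 29.48 pos [ 461.1 -271.9  166.5] phi 0.3765 gap 0.599 F [-0.2  0.8 -0.1]
twist 0.008 dx 0.062 dy 1.003 dz -0.139
[291.1 198.5] 595 [ 475.4 -292.9   99. ]
```

View pics/w5.png

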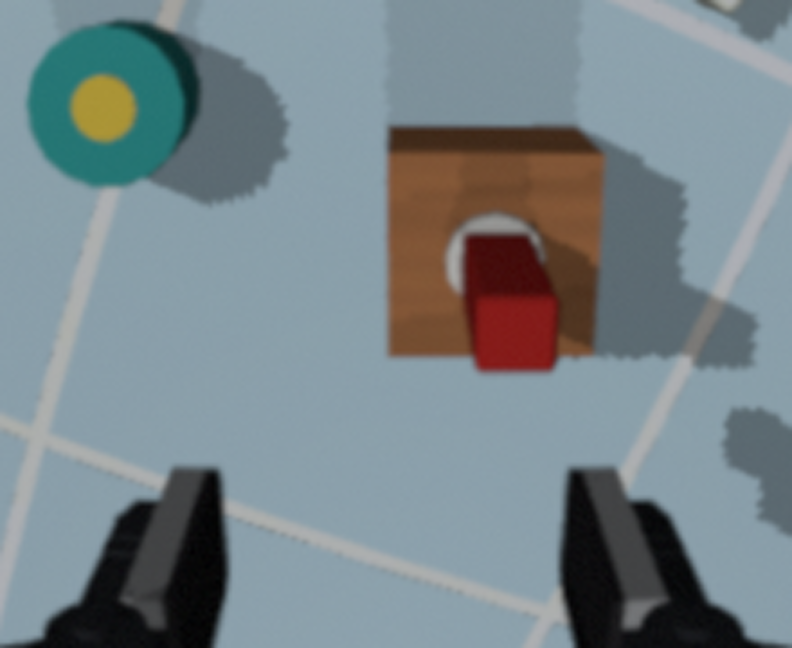

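The wrist crop shows the stylus' top face at (516,333), parallel to the fingers, above the stand's top at about (388..605, 152..356).

```bash
python3 - <<'E'
from m import *
d=np.load("w5.npy",allow_pickle=True).item()
g=lambda u,v,z:on(d,u/3.6+150-.36,v/3.6+110-.36,z,True)
t=np.array([g(u,v,99) for u,v in((475,295),(556,295),(556,370),(477,372))]); print("top",t.mean(0),np.arctan2(*(t[1]-t[0])[1::-1]))
t=np.array([g(u,v,42) for u,v in((388,152),(605,152),(598,355),(388,357))]); print("stand",t.mean(0),np.arctan2(*(t[1]-t[0])[1::-1]), np.linalg.norm(t[1]-t[0]),np.linalg.norm(t[2]-t[1]))
E
python3 p.py 472 -294.3 53 0.376
```

```text
top [ 473.2 -295.5   99. ] -1.1929934058140286
stand [ 473.1 -296.4   42. ] -1.1845674614592976 55.56147583754747 55.966341678702
t 29.53 pos [ 461.3 -271.7  166.8] phi 0.3774 gap 0.603 F [ 0.3 -0.4 -0.3]
twist 0.019 dx 0.067 dy 1.0 dz 4.552
```

Call:
{"op": "play_rows", "data": {"series": [{"dx": 0.08, "dy": 0.5, "dz": 0, "twist": 0}, {"dx": 0, "dy": 0.55, "dz": 0, "twist": 0}, {"dx": 0, "dy": 0, "dz": 0.5, "twist": 0}, {"dx": 0, "dy": 0, "dz": 0.7, "twist": 0}, {"dx": 0, "dy": 0, "dz": 0.7, "twist": 0}, {"dx": 0, "dy": 0, "dz": 0.7, "twist": 0}, {"dx": 0, "dy": 0, "dz": 0.7, "twist": 0}, {"dx": 0, "dy": 0, "dz": 0.7, "twist": 0}, {"dx": 0, "dy": 0, "dz": 0.45, "twist": 0}, {"dx": 0, "dy": 0, "dz": 0, "twist": 0}]}}

```text
t: 30.37
tool_pos: [471.9, -294.7, 54.0]
tcp_rot: [0.982, 0.188, -0.002, -0.002]
force: [0.3, 0.1, -0.5]
finger_gap: 0.607
finger_force: 0.0
```

Call:
{"op": "play_rows", "data": {"series": [{"dx": 0, "dy": 0, "dz": 0, "twist": 0}, {"dx": 0, "dy": 0, "dz": 0, "twist": 0}, {"dx": 0, "dy": 0, "dz": 0, "twist": 0}, {"dx": 0, "dy": 0, "dz": 0, "twist": 0}, {"dx": 0, "dy": 0, "dz": 0, "twist": 0}, {"dx": 0, "dy": 0, "dz": 0, "twist": 0}, {"dx": 0, "dy": 0, "dz": 0, "twist": 0}], "gripper": -1}}

```text
t: 30.95
tool_pos: [473.9, -296.9, 57.5]
tcp_rot: [0.982, 0.187, 0.001, 0.001]
force: [-0.5, 0.5, 6.1]
finger_gap: 0.203
finger_force: 58.9
```

```bash
python3 p.py; python3 -c "
from h import *
s=ctrl.observe();print(s['finger_gap'],s['finger_force'])"
```

```text
t 30.95 pos [ 473.9 -296.9   57.5] phi 0.3762 gap 0.203 F [-0.5  0.5  6.1]
0.20254290895558957 58.89767289161682
```

Call:
{"op": "play_rows", "data": {"series": [{"dx": 0, "dy": 0, "dz": -0.3, "twist": 0}, {"dx": 0, "dy": 0, "dz": -0.5, "twist": 0}, {"dx": 0, "dy": 0, "dz": -0.6, "twist": 0}, {"dx": 0, "dy": 0, "dz": -0.6, "twist": 0}, {"dx": 0, "dy": 0, "dz": -0.6, "twist": 0}, {"dx": 0, "dy": 0, "dz": -0.6, "twist": 0}, {"dx": 0, "dy": 0, "dz": -0.6, "twist": 0}, {"dx": 0, "dy": 0, "dz": -0.6, "twist": 0}, {"dx": 0, "dy": 0, "dz": 0, "twist": 0}, {"dx": 0, "dy": 0, "dz": 0, "twist": 0}]}}

```text
t: 31.78
tool_pos: [473.4, -296.9, 167.2]
tcp_rot: [0.982, 0.187, 0.001, 0.001]
force: [-0.5, -0.4, 0.2]
finger_gap: 0.206
finger_force: 58.5
```

```bash
cat > joint.py <<'E'
from m import *
np.set_printoptions(precision=2,suppress=True)
F=np.array([554.05,15.85]);yw=-.0559;X=np.array([np.cos(yw),np.sin(yw)]);Y=np.array([-X[1],X[0]])
def prof(d,fish):
    g=cv2.cvtColor(np.asarray(d["image"]),cv2.COLOR_RGB2GRAY).astype(np.float32)
    def px(p):
        if not fish: return proj(d,p)
        M=cv2.Rodrigues(np.array(d["rvec"],float))[0]; c=M@np.array(p)+np.array(d["tvec"],float).ravel()
        r=np.hypot(c[0],c[1]); th=np.arctan2(r,c[2]); return d["cx"]+d["fx"]*th*c[0]/r, d["cy"]+d["fy"]*th*c[1]/r
    def scan(a,along,pos):
        s=np.arange(-16,16.1,.5); v=[]
        for k in s:
            q=F+along*pos+a*k; u,w=px([*q,18.]); v.append(cv2.getRectSubPix(g,(1,1),(float(u),float(w)))[0,0])
        v=np.array(v); lo,hi=v.min(),np.percentile(v,75)
        if hi<1.6*lo+8: return None
        m=v<(lo+hi)/2; i=int(np.argmin(v)); L=i
        while L>0 and m[L-1]: L-=1
        Rr=i
        while Rr<len(s)-1 and m[Rr+1]: Rr+=1
        return (s[L]+s[Rr])/2,s[Rr]-s[L]+.5
    for nm,a,al,ps in(("stem",Y,X,range(-90,-20,10)),("right",X,Y,range(-100,-9,10)),("left",X,Y,range(10,101,15))):
        print(nm,[(p,*np.round(r,1)) if (r:=scan(a,al,p)) else p for p in ps])
import sys
for n in sys.argv[1:]:
    d=shot(n); print(n); prof(d,n=="wrist")
E
python3 joint.py scene side; python3 p.py 459.2 21.2 156 0.376
```

```text
scene
stem [(-90, np.float64(2.2), np.float64(11.0)), (-80, np.float64(2.5), np.float64(10.5)), (-70, np.float64(2.2), np.float64(11.0)), (-60, np.float64(2.2), np.float64(11.0)), (-50, np.float64(2.2), np.float64(11.0)), (-40, np.float64(2.2), np.float64(10.0)), (-30, np.float64(2.0), np.float64(10.5))]
right [(-100, np.float64(0.5), np.float64(9.5)), (-90, np.float64(0.8), np.float64(10.0)), (-80, np.float64(0.5), np.float64(10.5)), (-70, np.float64(0.2), np.float64(11.0)), (-60, np.float64(-0.5), np.float64(11.5)), (-50, np.float64(0.0), np.float64(11.5)), (-40, np.float64(-0.2), np.float64(11.0)), (-30, np.float64(0.2), np.float64(10.0)), (-20, np.float64(0.8), np.float64(9.0)), (-10, np.float64(1.2), np.float64(8.0))]
left [(10, np.float64(1.5), np.float64(6.5)), (25, np.float64(0.8), np.float64(10.0)), (40, np.float64(0.8), np.float64(9.0)), (55, np.float64(1.0), np.float64(9.5)), (70, np.float64(0.8), np.float64(10.0)), (85, np.float64(1.8), np.float64(7.0)), (100, np.float64(1.5), np.float64(8.5))]
side
stem [(-90, np.float64(0.2), np.float64(6.0)), (-80, np.float64(0.8), np.
[... 367 characters left out ...]
float64(-0.5), np.float64(10.5)), (-60, np.float64(-0.5), np.float64(10.5)), (-50, np.float64(-0.5), np.float64(10.5)), (-40, np.float64(-0.8), np.float64(11.0)), (-30, np.float64(-0.8), np.float64(10.0)), (-20, np.float64(-1.0), np.float64(9.5)), (-10, np.float64(-1.5), np.float64(9.5))]
left [(10, np.float64(-1.8), np.float64(10.0)), (25, np.float64(-1.5), np.float64(9.5)), (40, np.float64(-1.5), np.float64(9.5)), (55, np.float64(-1.5), np.float64(9.5)), (70, np.float64(-1.5), np.float64(9.5)), (85, np.float64(-1.2), np.float64(10.0)), (100, np.float64(-0.8), np.float64(11.0))]
t 31.88 pos [ 472.6 -296.4  165.6] phi 0.3762 gap 0.2 F [ 0.4  0.8 -0.8]
twist 0.002 dx 4.168 dy -12.013 dz 0.386
```

Call:
{"op": "play_rows", "data": {"series": [{"dx": 0.2, "dy": -0.6, "dz": 0, "twist": 0}, {"dx": 0.3, "dy": -0.95, "dz": 0, "twist": 0}, {"dx": 0.3, "dy": -0.95, "dz": 0, "twist": 0}, {"dx": 0.3, "dy": -0.95, "dz": 0, "twist": 0}, {"dx": 0.3, "dy": -0.95, "dz": 0, "twist": 0}, {"dx": 0.3, "dy": -0.95, "dz": 0, "twist": 0}, {"dx": 0.4, "dy": -0.95, "dz": 0, "twist": 0}, {"dx": 0.4, "dy": -0.95, "dz": 0, "twist": 0}, {"dx": 0.4, "dy": -0.95, "dz": 0, "twist": 0}, {"dx": 0.4, "dy": -0.95, "dz": 0, "twist": 0}]}}

```text
t: 32.72
tool_pos: [464.9, -52.3, 165.3]
tcp_rot: [0.982, 0.187, -0.001, -0.0]
force: [0.7, -0.2, -0.3]
finger_gap: 0.199
finger_force: 58.5
```

Call:
{"op": "play_rows", "data": {"series": [{"dx": 0.4, "dy": -0.95, "dz": 0, "twist": 0}, {"dx": 0.4, "dy": -0.95, "dz": 0, "twist": 0}, {"dx": 0.07, "dy": -0.6, "dz": 0, "twist": 0}, {"dx": 0, "dy": -0.35, "dz": 0, "twist": 0}, {"dx": 0, "dy": 0, "dz": 0, "twist": 0}, {"dx": 0, "dy": 0, "dz": 0, "twist": 0}, {"dx": 0, "dy": 0, "dz": 0, "twist": 0}]}}

```text
t: 33.3
tool_pos: [459.8, 19.3, 166.0]
tcp_rot: [0.983, 0.186, -0.0, 0.0]
force: [-0.2, -0.1, -0.0]
finger_gap: 0.201
finger_force: 58.6
```

```bash
python3 joint.py wrist; python3 p.py 459.2 21.2 80 0.376; python3 - <<'E'
from m import *
for n in("wrist","side","scene"):
    d=shot(n); np.save(n[0:2]+"6.npy",d,allow_pickle=True)
    if n=="wrist":
        save(d,"w6.png",k=1.5)
        for c,z in(("orange",21),("green",21)):
            for ce,st in blobs(d,c,25): print(c,ce,st[4],on(d,*ce,z,True))
    else: print(n,"tip expect",proj(d,[459.2,21.2,112]))
E
```

```text
wrist
stem [(-90, np.float64(1.2), np.float64(11.0)), (-80, np.float64(1.2), np.float64(11.0)), (-70, np.float64(1.2), np.float64(11.0)), (-60, np.float64(1.2), np.float64(11.0)), (-50, np.float64(1.2), np.float64(11.0)), (-40, np.float64(1.0), np.float64(11.5)), (-30, np.float64(1.2), np.float64(11.0))]
right [(-100, np.float64(0.2), np.float64(11.0)), (-90, np.float64(0.2), np.float64(11.0)), (-80, np.float64(0.5), np.float64(11.5)), (-70, np.float64(0.5), np.float64(11.5)), (-60, np.float64(0.5), np.float64(11.5)), (-50, np.float64(0.5), np.float64(11.5)), (-40, np.float64(0.5), np.float64(11.5)), (-30, np.float64(0.2), np.float64(11.0)), (-20, np.float64(0.2), np.float64(11.0)), (-10, np.float64(0.2), np.float64(11.0))]
left [(10, np.float64(0.5), np.float64(11.5)), (25, np.float64(0.5), np.float64(11.5)), (40, np.float64(0.5), np.float64(11.5)), (55, np.float64(0.5), np.float64(11.5)), (70, np.float64(0.5), np.float64(11.5)), (85, np.float64(0.5), np.float64(11.5)), (100, np.float64(0.8), np.float64(11.0))]
t 33.35 pos [459.9  19.2 166.1] phi 0.3742 gap 0.201 F [1.  0.3 0. ]
twist -0.026 dx 0.002 dy -0.083 dz 3.444
orange [395.2 143.3] 143 [ 547.8 -100.1   21. ]
green [185.5  41.9] 181 [561.3 133.9  21. ]
side tip expect (np.float64(181.63083916932197), np.float64(201.8091791548924))
scene tip expect (np.float64(247.2309161799389), np.float64(138.8927931718474))
```

View pics/w6.png

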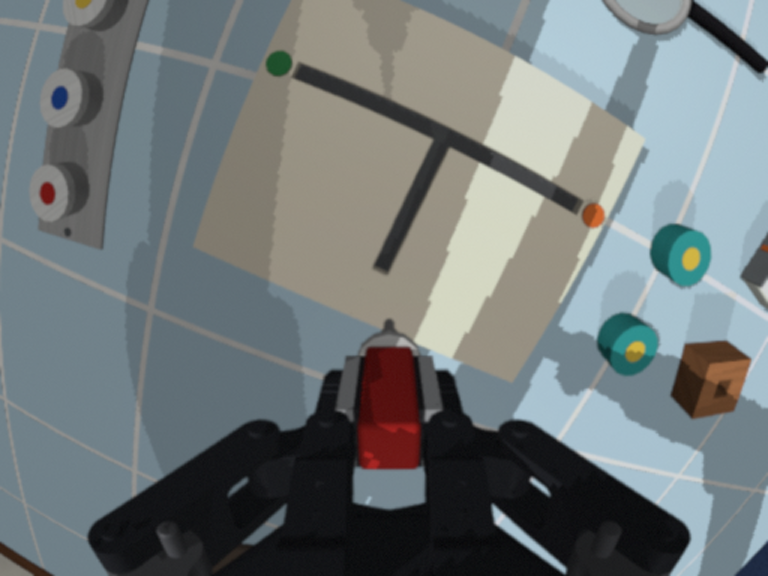

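The wrist view shows the three tins on the strip, an empty bed, the joint clear (front end (381,270), fork (440,137), orange end (580,207)) and the stylus tip at (389,322). I'll compute the tip offset and the waypoints.

```bash
python3 - <<'E'
from m import *
np.set_printoptions(precision=2,suppress=True)
d=np.load("wr6.npy",allow_pickle=True).item()
t=on(d,389/1.5-.2,324/1.5-.2,115,True); print("tip",t); e=np.array(t[:2])-[459.9,19.2]
print("in tool x,y", e@[np.cos(.375),np.sin(.375)], e@[np.sin(.375),-np.cos(.375)])
g=on(d,380.5/1.5,271/1.5,18,True)[:2]; F=np.array([554.5,17.]); X=np.array([np.cos(.0559),-np.sin(.0559)]);Y=np.array([-X[1],X[0]])
print("front end bedx",(g-F)@X+35)
for n,w in(("si6",(181.6,201.8)),("sc6",(247.2,138.9))):
    D=np.load(n+".npy",allow_pickle=True).item(); save(D,n+".png",(int(w[0])-40,int(w[1])-40,int(w[0])+40,int(w[1])+40),6)
a=cv2.imread("pics/si6.png");b=cv2.imread("pics/sc6.png");cv2.imwrite("pics/tip6.png",cv2.resize(np.hstack([a,b]),(800,400)))
print("tri",[on(np.load("si6.npy",allow_pickle=True).item(),181.6,201.8,112)])
E
```

```text
tip [459.04  17.99 115.  ]
in tool x,y -1.2454595967876028 0.8108831486352959
front end bedx -65.64316727134823
tri [array([459.16,  21.26, 112.  ])]
```

View pics/tip6.png

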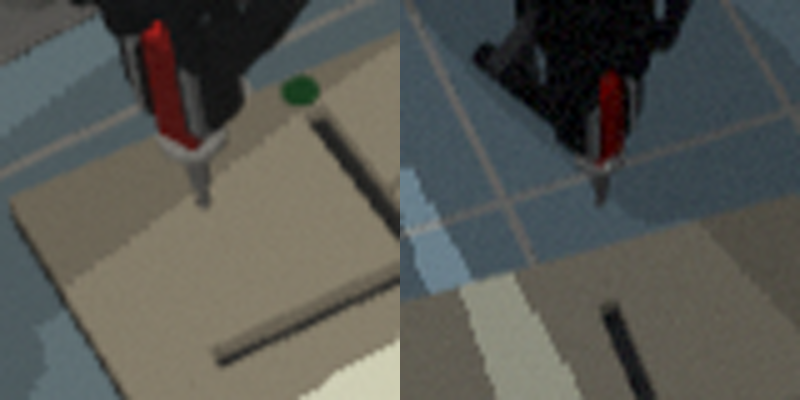

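Tip and TCP agree to about 1 mm, with the tip 54 mm below the TCP. I'll move to hover over the front end.

```bash
python3 p.py 461 22.7 84 0.3742
```

```text
t 33.5 pos [460.   19.7 166.2] phi 0.3745 gap 0.2 F [-0.1  0.  -0.9]
twist 0.005 dx 0.082 dy -0.095 dz 3.289
```

Call:
{"op": "play_rows", "data": {"series": [{"dx": 0.08, "dy": -0.1, "dz": 0.3, "twist": 0}, {"dx": 0, "dy": 0, "dz": 0.5, "twist": 0}, {"dx": 0, "dy": 0, "dz": 0.6, "twist": 0}, {"dx": 0, "dy": 0, "dz": 0.6, "twist": 0}, {"dx": 0, "dy": 0, "dz": 0.6, "twist": 0}, {"dx": 0, "dy": 0, "dz": 0.4, "twist": 0}, {"dx": 0, "dy": 0, "dz": 0.2, "twist": 0}, {"dx": 0, "dy": 0, "dz": 0.1, "twist": 0}, {"dx": 0, "dy": 0, "dz": 0, "twist": 0}, {"dx": 0, "dy": 0, "dz": 0, "twist": 0}]}}

```text
t: 34.33
tool_pos: [461.2, 23.8, 84.2]
tcp_rot: [0.982, 0.187, 0.0, 0.0]
force: [0.1, 0.2, -0.3]
finger_gap: 0.198
finger_force: 58.5
```

```bash
python3 p.py 461 22.7 65.5 0.3742; python3 - <<'E'
from h import *
a=[]
for n,w in(("side",None),("scene",None)):
    d=shot(n); u,v=map(int,proj(d,[459.7,22.3,20])); print(u,v); im=cv2.cvtColor(np.asarray(d["image"]),cv2.COLOR_RGB2BGR)[v-20:v+20,u-20:u+20]; a.append(cv2.resize(im,(400,400),interpolation=cv2.INTER_CUBIC))
cv2.imwrite("pics/tip7.png",np.hstack(a))
E
```

```text
t 34.33 pos [461.2  23.8  84.2] phi 0.3761 gap 0.198 F [ 0.1  0.2 -0.3]
twist 0.028 dx -0.023 dy 0.039 dz 0.747
186 230
248 159
```

View pics/tip7.png

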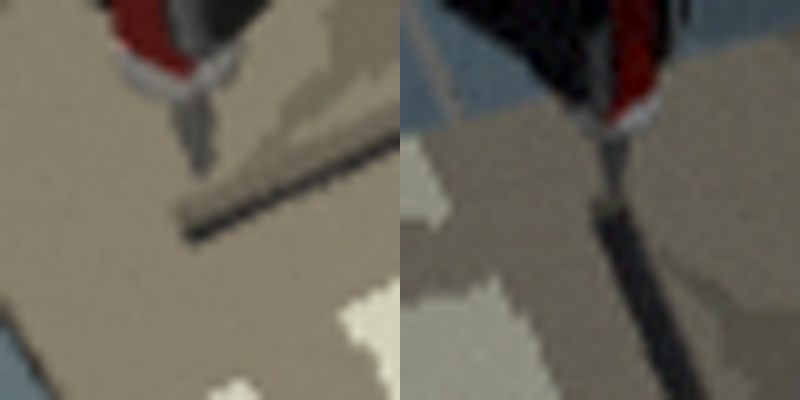

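```bash
python3 - <<'E'
from m import *
np.set_printoptions(precision=2,suppress=True)
A=np.load("si6.npy",allow_pickle=True).item();B=np.load("sc6.npy",allow_pickle=True).item()
for a,b in(((186.2,227.8),(249.3,158.8)),):
    (o1,r1),(o2,r2)=ray(A,*a),ray(B,*b); t=np.linalg.lstsq(np.c_[r1,-r2],o2-o1,rcond=None)[0]; print(o1+r1*t[0],o2+r2*t[1])
for D,p in((A,(186-1.3+.3,230+3)),(B,(249,159.8))): print("front end @18",on(D,*p,18))
E
```

```text
[460.81  25.97  25.53] [461.18  25.23  25.08]
front end @18 [454.24  21.14  18.  ]
front end @18 [459.25  25.04  18.  ]
```

Call:
{"op": "play_rows", "data": {"series": [{"dx": -0.03, "dy": 0.05, "dz": 0.05, "twist": 0}, {"dx": 0, "dy": 0, "dz": 0.1, "twist": 0}, {"dx": 0, "dy": 0, "dz": 0.1, "twist": 0}, {"dx": 0, "dy": 0, "dz": 0.1, "twist": 0}, {"dx": 0, "dy": 0, "dz": 0.1, "twist": 0}, {"dx": 0, "dy": 0, "dz": 0.1, "twist": 0}, {"dx": 0, "dy": 0, "dz": 0.05, "twist": 0}, {"dx": 0, "dy": 0, "dz": 0, "twist": 0}, {"dx": 0, "dy": 0, "dz": 0, "twist": 0}]}}

```text
t: 35.18
tool_pos: [460.5, 22.3, 68.7]
tcp_rot: [0.982, 0.187, -0.0, -0.0]
force: [-0.2, 0.5, -2.1]
finger_gap: 0.202
finger_force: 58.5
```

```bash
python3 p.py 461 22.7 65.5 0.3742; python3 - <<'E'
from h import *
a=[]
for n,w in(("side",None),("scene",None)):
    d=shot(n); u,v=map(int,proj(d,[459.7,22.3,20])); im=cv2.cvtColor(np.asarray(d["image"]),cv2.COLOR_RGB2BGR)[v-20:v+20,u-20:u+20]; a.append(cv2.resize(im,(400,400),interpolation=cv2.INTER_CUBIC))
cv2.imwrite("pics/tip8.png",np.hstack(a))
E
```

```text
t 35.18 pos [460.5  22.3  68.7] phi 0.3763 gap 0.202 F [-0.2  0.5 -2.1]
twist 0.03 dx 0.025 dy -0.006 dz 0.126
```

View pics/tip8.png

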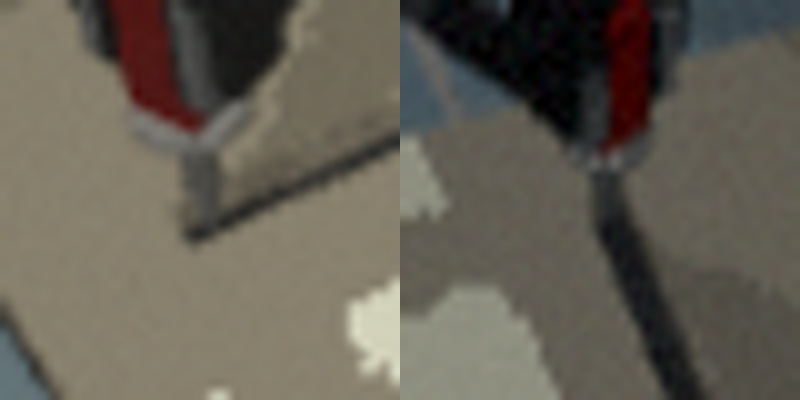

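Both views show the tip entering the joint at its front end ((205,225) left, (607,220) right). A little deeper, then along.

Call:
{"op": "play_rows", "data": {"series": [{"dx": 0, "dy": 0, "dz": 0.05, "twist": 0}, {"dx": 0, "dy": 0, "dz": 0.05, "twist": 0}, {"dx": 0, "dy": 0, "dz": 0.02, "twist": 0}, {"dx": 0, "dy": 0, "dz": 0, "twist": 0}, {"dx": 0, "dy": 0, "dz": 0, "twist": 0}, {"dx": 0, "dy": 0, "dz": 0, "twist": 0}, {"dx": 0, "dy": 0, "dz": 0, "twist": 0}]}}

```text
t: 35.87
tool_pos: [460.6, 22.3, 65.8]
tcp_rot: [0.982, 0.187, 0.0, 0.0]
force: [0.3, 0.9, -0.8]
finger_gap: 0.202
finger_force: 58.5
```

Call:
{"op": "play_rows", "data": {"series": [{"dx": 0.04, "dy": 0.018, "dz": 0, "twist": 0}, {"dx": 0.09, "dy": 0.041, "dz": 0, "twist": 0}, {"dx": 0.09, "dy": 0.041, "dz": 0, "twist": 0}, {"dx": 0.09, "dy": 0.041, "dz": 0, "twist": 0}, {"dx": 0.09, "dy": 0.041, "dz": 0, "twist": 0}, {"dx": 0.05, "dy": 0.023, "dz": 0, "twist": 0}, {"dx": 0, "dy": 0, "dz": 0, "twist": 0}]}}

```text
t: 36.45
tool_pos: [473.3, 21.7, 65.8]
tcp_rot: [0.982, 0.187, 0.0, 0.0]
force: [0.3, 0.2, -0.2]
finger_gap: 0.202
finger_force: 58.5
```

```bash
cat > j.py <<'E'
from p import *
F=np.array([554.5,17.]); X=np.array([np.cos(.0559),-np.sin(.0559)]);Y=np.array([-X[1],X[0]])
P=np.array([pose()[1] for _ in range(1)]); s,p,M,ph=pose(); e=p[:2]-[.5,.5]-F
print("t",round(s["t"],2),"tip bed x",round(e@X+35,1),"y",round(e@Y,1),"z",round(p[2]-54,1),"F",np.round(s["force"],1),"phi",round(ph,3),"gap",round(s["finger_gap"],3),"speed est",np.round(np.abs(s["dq"]).max(),3))
E
python3 j.py
```

```text
t 36.45 tip bed x -46.8 y -0.4 z 11.8 F [ 0.3  0.2 -0.2] phi 0.376 gap 0.202 speed est 0.01
```

Call:
{"op": "play_rows", "data": {"series": [{"dx": 0.05, "dy": 0.022, "dz": 0, "twist": 0}, {"dx": 0.09, "dy": 0.041, "dz": 0, "twist": 0}, {"dx": 0.09, "dy": 0.041, "dz": 0, "twist": 0}, {"dx": 0.09, "dy": 0.041, "dz": 0, "twist": 0}, {"dx": 0.09, "dy": 0.041, "dz": 0, "twist": 0}, {"dx": 0.09, "dy": 0.041, "dz": 0, "twist": 0}, {"dx": 0.09, "dy": 0.041, "dz": 0, "twist": 0}, {"dx": 0.09, "dy": 0.041, "dz": 0, "twist": 0}, {"dx": 0.09, "dy": 0.041, "dz": 0, "twist": 0}, {"dx": 0.09, "dy": 0.041, "dz": 0, "twist": 0}]}}

```text
t: 37.28
tool_pos: [496.7, 20.5, 65.8]
tcp_rot: [0.982, 0.187, -0.0, 0.0]
force: [0.4, 0.6, -0.9]
finger_gap: 0.205
finger_force: 58.5
```

Call:
{"op": "play_rows", "data": {"series": [{"dx": 0.09, "dy": 0.041, "dz": 0, "twist": 0}, {"dx": 0.09, "dy": 0.041, "dz": 0, "twist": 0}, {"dx": 0.09, "dy": 0.041, "dz": 0, "twist": 0}, {"dx": 0.09, "dy": 0.041, "dz": 0, "twist": 0}, {"dx": 0.04, "dy": 0.018, "dz": 0, "twist": 0}, {"dx": 0, "dy": 0, "dz": 0, "twist": 0}, {"dx": 0, "dy": 0, "dz": 0, "twist": 0}, {"dx": 0, "dy": 0, "dz": 0, "twist": 0}]}}

```text
t: 37.95
tool_pos: [507.3, 19.9, 65.7]
tcp_rot: [0.982, 0.187, -0.0, 0.0]
force: [0.3, 0.3, -0.6]
finger_gap: 0.203
finger_force: 58.5
```

```bash
python3 j.py
```

```text
t 37.95 tip bed x -12.8 y -0.3 z 11.7 F [ 0.3  0.3 -0.6] phi 0.376 gap 0.203 speed est 0.001
```

Call:
{"op": "play_rows", "data": {"series": [{"dx": 0.05, "dy": 0.023, "dz": 0, "twist": 0}, {"dx": 0.09, "dy": 0.041, "dz": 0, "twist": 0}, {"dx": 0.09, "dy": 0.041, "dz": 0, "twist": 0}, {"dx": 0.09, "dy": 0.041, "dz": 0, "twist": 0}, {"dx": 0.09, "dy": 0.041, "dz": 0, "twist": 0}, {"dx": 0.09, "dy": 0.041, "dz": 0, "twist": 0}, {"dx": 0.09, "dy": 0.041, "dz": 0, "twist": 0}, {"dx": 0.09, "dy": 0.041, "dz": 0, "twist": 0}, {"dx": 0.09, "dy": 0.041, "dz": 0, "twist": 0}, {"dx": 0.09, "dy": 0.041, "dz": 0, "twist": 0}]}}

```text
t: 38.78
tool_pos: [531.3, 18.7, 65.8]
tcp_rot: [0.982, 0.187, -0.0, 0.0]
force: [-0.4, -0.3, -1.1]
finger_gap: 0.2
finger_force: 58.5
```

Call:
{"op": "play_rows", "data": {"series": [{"dx": 0.09, "dy": 0.041, "dz": 0, "twist": 0}, {"dx": 0.09, "dy": 0.041, "dz": 0, "twist": 0}, {"dx": 0.09, "dy": 0.041, "dz": 0, "twist": 0}, {"dx": 0.09, "dy": 0.041, "dz": 0, "twist": 0}, {"dx": 0.09, "dy": 0.041, "dz": 0, "twist": 0}, {"dx": 0.09, "dy": 0.041, "dz": 0, "twist": 0}, {"dx": 0.09, "dy": 0.041, "dz": 0, "twist": 0}, {"dx": 0.09, "dy": 0.041, "dz": 0, "twist": 0}, {"dx": 0.09, "dy": 0.041, "dz": 0, "twist": 0}, {"dx": 0.05, "dy": 0.023, "dz": 0, "twist": 0}]}}

```text
t: 39.62
tool_pos: [555.1, 17.5, 65.8]
tcp_rot: [0.982, 0.187, 0.0, 0.0]
force: [-0.5, 0.5, -0.6]
finger_gap: 0.201
finger_force: 58.5
```

Call:
{"op": "play_rows", "data": {"series": [{"dx": 0, "dy": 0, "dz": 0, "twist": 0}, {"dx": 0, "dy": 0, "dz": 0, "twist": 0}, {"dx": 0, "dy": 0, "dz": 0, "twist": 0}]}}

```text
t: 39.87
tool_pos: [554.5, 17.5, 65.7]
tcp_rot: [0.982, 0.187, -0.0, 0.0]
force: [-0.1, -0.1, 0.1]
finger_gap: 0.203
finger_force: 58.5
```

```bash
python3 j.py
```

```text
t 39.87 tip bed x 34.5 y -0.0 z 11.7 F [-0.1 -0.1  0.1] phi 0.376 gap 0.203 speed est 0.002
```

Call:
{"op": "play_rows", "data": {"series": [{"dx": -0.02, "dy": 0.05, "dz": 0, "twist": 0}, {"dx": -0.041, "dy": 0.09, "dz": 0, "twist": 0}, {"dx": -0.041, "dy": 0.09, "dz": 0, "twist": 0}, {"dx": -0.041, "dy": 0.09, "dz": 0, "twist": 0}, {"dx": -0.041, "dy": 0.09, "dz": 0, "twist": 0}, {"dx": -0.041, "dy": 0.09, "dz": 0, "twist": 0}, {"dx": -0.041, "dy": 0.09, "dz": 0, "twist": 0}, {"dx": -0.041, "dy": 0.09, "dz": 0, "twist": 0}, {"dx": -0.041, "dy": 0.09, "dz": 0, "twist": 0}, {"dx": -0.041, "dy": 0.09, "dz": 0, "twist": 0}]}}

```text
t: 40.7
tool_pos: [553.5, -6.4, 65.8]
tcp_rot: [0.982, 0.187, -0.0, 0.0]
force: [-0.1, 0.1, -1.0]
finger_gap: 0.203
finger_force: 58.5
```

Call:
{"op": "play_rows", "data": {"series": [{"dx": -0.041, "dy": 0.09, "dz": 0, "twist": 0}, {"dx": -0.041, "dy": 0.09, "dz": 0, "twist": 0}, {"dx": -0.041, "dy": 0.09, "dz": 0, "twist": 0}, {"dx": -0.041, "dy": 0.09, "dz": 0, "twist": 0}, {"dx": -0.041, "dy": 0.09, "dz": 0, "twist": 0}, {"dx": -0.041, "dy": 0.09, "dz": 0, "twist": 0}, {"dx": -0.041, "dy": 0.09, "dz": 0, "twist": 0}, {"dx": -0.041, "dy": 0.09, "dz": 0, "twist": 0}, {"dx": -0.041, "dy": 0.09, "dz": 0, "twist": 0}, {"dx": -0.041, "dy": 0.09, "dz": 0, "twist": 0}]}}

```text
t: 41.53
tool_pos: [552.2, -31.0, 65.8]
tcp_rot: [0.982, 0.187, 0.0, 0.0]
force: [-0.1, -0.3, -0.1]
finger_gap: 0.199
finger_force: 58.5
```

Call:
{"op": "play_rows", "data": {"series": [{"dx": -0.02, "dy": 0.05, "dz": 0, "twist": 0}, {"dx": 0, "dy": 0, "dz": 0, "twist": 0}, {"dx": 0, "dy": 0, "dz": 0, "twist": 0}, {"dx": 0, "dy": 0, "dz": 0, "twist": 0}]}}

```text
t: 41.87
tool_pos: [552.3, -31.9, 65.8]
tcp_rot: [0.982, 0.187, 0.0, -0.0]
force: [0.1, -0.4, -1.1]
finger_gap: 0.201
finger_force: 58.5
```

```bash
python3 j.py
```

```text
t 41.87 tip bed x 35.0 y -49.5 z 11.8 F [ 0.1 -0.4 -1.1] phi 0.376 gap 0.201 speed est 0.002
```

Call:
{"op": "play_rows", "data": {"series": [{"dx": -0.02, "dy": 0.05, "dz": 0, "twist": 0}, {"dx": -0.041, "dy": 0.09, "dz": 0, "twist": 0}, {"dx": -0.041, "dy": 0.09, "dz": 0, "twist": 0}, {"dx": -0.041, "dy": 0.09, "dz": 0, "twist": 0}, {"dx": -0.041, "dy": 0.09, "dz": 0, "twist": 0}, {"dx": -0.041, "dy": 0.09, "dz": 0, "twist": 0}, {"dx": -0.041, "dy": 0.09, "dz": 0, "twist": 0}, {"dx": -0.041, "dy": 0.09, "dz": 0, "twist": 0}, {"dx": -0.041, "dy": 0.09, "dz": 0, "twist": 0}, {"dx": -0.041, "dy": 0.09, "dz": 0, "twist": 0}]}}

```text
t: 42.7
tool_pos: [551.1, -55.9, 65.8]
tcp_rot: [0.982, 0.187, 0.0, 0.0]
force: [-1.0, 0.0, -0.9]
finger_gap: 0.2
finger_force: 58.5
```

Call:
{"op": "play_rows", "data": {"series": [{"dx": -0.041, "dy": 0.09, "dz": 0, "twist": 0}, {"dx": -0.041, "dy": 0.09, "dz": 0, "twist": 0}, {"dx": -0.041, "dy": 0.09, "dz": 0, "twist": 0}, {"dx": -0.041, "dy": 0.09, "dz": 0, "twist": 0}, {"dx": -0.041, "dy": 0.09, "dz": 0, "twist": 0}, {"dx": -0.041, "dy": 0.09, "dz": 0, "twist": 0}, {"dx": -0.041, "dy": 0.09, "dz": 0, "twist": 0}, {"dx": -0.041, "dy": 0.09, "dz": 0, "twist": 0}, {"dx": -0.041, "dy": 0.09, "dz": 0, "twist": 0}, {"dx": -0.041, "dy": 0.09, "dz": 0, "twist": 0}]}}

```text
t: 43.53
tool_pos: [549.8, -80.6, 65.8]
tcp_rot: [0.982, 0.187, 0.0, 0.0]
force: [-0.6, 0.6, 0.1]
finger_gap: 0.202
finger_force: 58.5
```

Call:
{"op": "play_rows", "data": {"series": [{"dx": -0.03, "dy": 0.07, "dz": 0, "twist": 0}, {"dx": 0, "dy": 0, "dz": 0, "twist": 0}, {"dx": 0, "dy": 0, "dz": 0, "twist": 0}, {"dx": 0, "dy": 0, "dz": 0, "twist": 0}, {"dx": 0, "dy": 0, "dz": 0, "twist": 0}]}}

```text
t: 43.95
tool_pos: [549.8, -82.1, 65.8]
tcp_rot: [0.982, 0.187, 0.0, -0.0]
force: [-0.2, -1.2, -0.2]
finger_gap: 0.205
finger_force: 58.5
```

```bash
python3 j.py
```

```text
t 43.95 tip bed x 35.4 y -99.7 z 11.8 F [-0.2 -1.2 -0.2] phi 0.376 gap 0.205 speed est 0.002
```

Call:
{"op": "play_rows", "data": {"series": [{"dx": 0, "dy": 0, "dz": -0.05, "twist": 0}, {"dx": 0, "dy": 0, "dz": -0.1, "twist": 0}, {"dx": 0, "dy": 0, "dz": -0.1, "twist": 0}, {"dx": 0, "dy": 0, "dz": -0.1, "twist": 0}, {"dx": 0, "dy": 0, "dz": -0.1, "twist": 0}, {"dx": 0, "dy": 0, "dz": -0.1, "twist": 0}, {"dx": 0, "dy": 0, "dz": -0.1, "twist": 0}, {"dx": 0, "dy": 0, "dz": -0.2, "twist": 0}, {"dx": 0, "dy": 0, "dz": -0.4, "twist": 0}, {"dx": 0, "dy": 0, "dz": -0.6, "twist": 0}]}}

```text
t: 44.78
tool_pos: [549.0, -82.2, 112.0]
tcp_rot: [0.982, 0.187, -0.001, -0.0]
force: [-0.4, -0.1, -0.9]
finger_gap: 0.205
finger_force: 58.5
```

Call:
{"op": "play_rows", "data": {"series": [{"dx": 0, "dy": 0, "dz": -0.6, "twist": 0}, {"dx": 0, "dy": 0, "dz": -0.6, "twist": 0}, {"dx": 0, "dy": 0, "dz": -0.6, "twist": 0}, {"dx": 0, "dy": 0, "dz": -0.3, "twist": 0}, {"dx": 0, "dy": 0, "dz": 0, "twist": 0}, {"dx": 0, "dy": 0, "dz": 0, "twist": 0}]}}

```text
t: 45.28
tool_pos: [549.9, -82.3, 164.9]
tcp_rot: [0.982, 0.187, 0.0, 0.0]
force: [0.4, -0.2, -1.2]
finger_gap: 0.204
finger_force: 58.5
```

```bash
python3 p.py 473.8 -296.8 160 0.378
```

```text
t 45.28 pos [549.9 -82.3 164.9] phi 0.3762 gap 0.204 F [ 0.4 -0.2 -1.2]
twist -0.026 dx -5.994 dy 6.851 dz 0.194
```

Call:
{"op": "play_rows", "data": {"series": [{"dx": -0.4, "dy": 0.5, "dz": 0, "twist": 0}, {"dx": -0.7, "dy": 0.8, "dz": 0, "twist": 0}, {"dx": -0.7, "dy": 0.8, "dz": 0, "twist": 0}, {"dx": -0.7, "dy": 0.8, "dz": 0, "twist": 0}, {"dx": -0.7, "dy": 0.8, "dz": 0, "twist": 0}, {"dx": -0.7, "dy": 0.8, "dz": 0, "twist": 0}, {"dx": -0.7, "dy": 0.8, "dz": 0, "twist": 0}, {"dx": -0.7, "dy": 0.8, "dz": 0, "twist": 0}, {"dx": -0.5, "dy": 0.5, "dz": 0, "twist": 0}, {"dx": -0.19, "dy": 0.25, "dz": 0, "twist": 0}]}}

```text
t: 46.12
tool_pos: [471.0, -299.4, 163.3]
tcp_rot: [0.983, 0.185, -0.001, -0.0]
force: [-0.4, -0.4, -1.0]
finger_gap: 0.206
finger_force: 58.6
```

Call:
{"op": "play_rows", "data": {"series": [{"dx": 0, "dy": 0, "dz": 0.4, "twist": 0}, {"dx": 0, "dy": 0, "dz": 0.5, "twist": 0}, {"dx": 0, "dy": 0, "dz": 0.5, "twist": 0}, {"dx": 0, "dy": 0, "dz": 0.3, "twist": 0}, {"dx": 0, "dy": 0, "dz": 0.1, "twist": 0}, {"dx": 0, "dy": 0, "dz": 0, "twist": 0}, {"dx": 0, "dy": 0, "dz": 0, "twist": 0}, {"dx": 0, "dy": 0, "dz": 0, "twist": 0}]}}

```text
t: 46.78
tool_pos: [474.0, -296.4, 120.1]
tcp_rot: [0.982, 0.187, 0.0, 0.0]
force: [0.4, -0.8, -0.2]
finger_gap: 0.196
finger_force: 58.5
```

```bash
python3 p.py 473.7 -296.7 60 0.378
```

```text
t 46.78 pos [ 474.  -296.4  120.1] phi 0.3767 gap 0.196 F [ 0.4 -0.8 -0.2]
twist -0.019 dx -0.015 dy 0.007 dz 2.402
```

Call:
{"op": "play_rows", "data": {"series": [{"dx": 0, "dy": 0, "dz": 0.2, "twist": 0}, {"dx": 0, "dy": 0, "dz": 0.25, "twist": 0}, {"dx": 0, "dy": 0, "dz": 0.25, "twist": 0}, {"dx": 0, "dy": 0, "dz": 0.25, "twist": 0}, {"dx": 0, "dy": 0, "dz": 0.25, "twist": 0}, {"dx": 0, "dy": 0, "dz": 0.25, "twist": 0}, {"dx": 0, "dy": 0, "dz": 0.1, "twist": 0}, {"dx": 0, "dy": 0, "dz": 0, "twist": 0}, {"dx": 0, "dy": 0, "dz": 0, "twist": 0}]}}

```text
t: 47.53
tool_pos: [473.4, -296.6, 80.6]
tcp_rot: [0.982, 0.187, -0.0, -0.0]
force: [0.1, -0.2, -0.4]
finger_gap: 0.197
finger_force: 58.5
```

Call:
{"op": "play_rows", "data": {"series": [{"dx": 0, "dy": 0, "dz": 0.25, "twist": 0}, {"dx": 0, "dy": 0, "dz": 0.25, "twist": 0}, {"dx": 0, "dy": 0, "dz": 0.2, "twist": 0}, {"dx": 0, "dy": 0, "dz": 0.15, "twist": 0}, {"dx": 0, "dy": 0, "dz": 0.05, "twist": 0}, {"dx": 0, "dy": 0, "dz": 0, "twist": 0}, {"dx": 0, "dy": 0, "dz": 0, "twist": 0}, {"dx": 0, "dy": 0, "dz": 0, "twist": 0}]}}

```text
t: 48.2
tool_pos: [473.5, -296.6, 58.4]
tcp_rot: [0.982, 0.187, 0.0, 0.0]
force: [-0.8, 0.1, 0.2]
finger_gap: 0.203
finger_force: 58.6
```

Collar about 1 mm above the stand's top. I'll release, lift away, and turn for the lever.

Call:
{"op": "play_rows", "data": {"series": [{"dx": 0, "dy": 0, "dz": 0.02, "twist": 0}, {"dx": 0, "dy": 0, "dz": 0, "twist": 0}, {"dx": 0, "dy": 0, "dz": 0, "twist": 0}, {"dx": 0, "dy": 0, "dz": 0, "twist": 0}, {"dx": 0, "dy": 0, "dz": 0, "twist": 0}, {"dx": 0, "dy": 0, "dz": 0, "twist": 0}], "gripper": 0.2}}

```text
t: 48.7
tool_pos: [473.4, -296.6, 57.8]
tcp_rot: [0.982, 0.187, 0.0, 0.0]
force: [-0.5, 0.2, 0.1]
finger_gap: 0.595
finger_force: 0.0
```

Call:
{"op": "play_rows", "data": {"series": [{"dx": 0, "dy": 0, "dz": -0.2, "twist": 0}, {"dx": 0, "dy": 0, "dz": -0.6, "twist": 0}, {"dx": 0, "dy": 0, "dz": -0.8, "twist": 0}, {"dx": 0, "dy": 0, "dz": -0.8, "twist": 0}, {"dx": 0, "dy": 0, "dz": -0.8, "twist": 0}, {"dx": 0, "dy": 0, "dz": -0.8, "twist": 0}, {"dx": 0, "dy": 0, "dz": -0.8, "twist": 0}, {"dx": 0, "dy": 0, "dz": 0, "twist": 0}]}}

```text
t: 49.37
tool_pos: [475.3, -297.6, 182.3]
tcp_rot: [0.982, 0.187, 0.003, 0.002]
force: [0.8, -1.0, 0.6]
finger_gap: 0.598
finger_force: 0.0
```

Call:
{"op": "play_rows", "data": {"series": [{"dx": 0, "dy": 0, "dz": 0, "twist": 0.9}, {"dx": 0, "dy": 0, "dz": 0, "twist": 0.9}, {"dx": 0, "dy": 0, "dz": 0, "twist": 0.9}, {"dx": 0, "dy": 0, "dz": 0, "twist": 0.9}, {"dx": 0, "dy": 0, "dz": 0, "twist": 0.9}, {"dx": 0, "dy": 0, "dz": 0, "twist": 0.9}, {"dx": 0, "dy": 0, "dz": 0, "twist": 0.9}, {"dx": 0, "dy": 0, "dz": 0, "twist": 0.9}, {"dx": 0, "dy": 0, "dz": 0, "twist": 0.9}, {"dx": 0, "dy": 0, "dz": 0, "twist": 0.58}]}}

```text
t: 50.2
tool_pos: [473.2, -296.4, 177.6]
tcp_rot: [0.993, -0.116, -0.0, -0.0]
force: [-0.7, -0.9, 0.5]
finger_gap: 0.599
finger_force: 0.0
```

```bash
python3 p.py 597.5 -316.5 150 -0.23; python3 - <<'E'
from m import *
for n in("side","scene"):
    d=shot(n); print(lever(d)); 
    for ce,st in blobs(d,"red"): print(n,ce,st[4])
    if n=="side": save(d,"side9.png",(240,260,400,380),5)
E
```

```text
t 50.2 pos [ 473.2 -296.4  177.6] phi -0.2331 gap 0.599 F [-0.7 -0.9  0.5]
twist -0.045 dx 5.024 dy -0.351 dz 1.102
[  0.2  -0.1 323.7 312.7]
side [117.3 161.4] 22
side [286.6 332.6] 243
[  0.9   0.7 131.6 231.5]
scene [326.6 120. ] 14
scene [128.7 186. ] 40
```

Stylus home and lever 0.70. Over to the knob.

Call:
{"op": "play_rows", "data": {"series": [{"dx": 0.5, "dy": -0.05, "dz": 0, "twist": 0}, {"dx": 0.8, "dy": -0.05, "dz": 0, "twist": 0}, {"dx": 0.9, "dy": -0.05, "dz": 0, "twist": 0}, {"dx": 0.9, "dy": -0.05, "dz": 0, "twist": 0}, {"dx": 0.9, "dy": -0.05, "dz": 0, "twist": 0}, {"dx": 0.7, "dy": -0.05, "dz": 0, "twist": 0}, {"dx": 0.32, "dy": -0.05, "dz": 0, "twist": 0}, {"dx": 0, "dy": 0, "dz": 0, "twist": 0}, {"dx": 0, "dy": 0, "dz": 0, "twist": 0}]}}

```text
t: 51.05
tool_pos: [596.9, -316.4, 177.2]
tcp_rot: [0.993, -0.114, -0.001, -0.0]
force: [-0.0, -0.9, -0.2]
finger_gap: 0.6
finger_force: 0.0
```

```bash
python3 p.py 597.5 -316.5 74 -0.23
```

```text
t 51.05 pos [ 596.9 -316.4  177.2] phi -0.229 gap 0.6 F [-0.  -0.9 -0.2]
twist 0.015 dx 0.026 dy -0.003 dz 4.129
```

Call:
{"op": "play_rows", "data": {"series": [{"dx": 0.02, "dy": 0, "dz": 0.4, "twist": 0}, {"dx": 0, "dy": 0, "dz": 0.6, "twist": 0}, {"dx": 0, "dy": 0, "dz": 0.6, "twist": 0}, {"dx": 0, "dy": 0, "dz": 0.6, "twist": 0}, {"dx": 0, "dy": 0, "dz": 0.6, "twist": 0}, {"dx": 0, "dy": 0, "dz": 0.6, "twist": 0}, {"dx": 0, "dy": 0, "dz": 0.5, "twist": 0}, {"dx": 0, "dy": 0, "dz": 0.23, "twist": 0}, {"dx": 0, "dy": 0, "dz": 0, "twist": 0}]}}

```text
t: 51.8
tool_pos: [596.6, -316.4, 72.8]
tcp_rot: [0.993, -0.115, -0.001, -0.0]
force: [0.0, 0.5, -0.2]
finger_gap: 0.6
finger_force: 0.0
```

Call:
{"op": "play_rows", "data": {"series": [{"dx": 0, "dy": 0, "dz": 0, "twist": 0}, {"dx": 0, "dy": 0, "dz": 0, "twist": 0}, {"dx": 0, "dy": 0, "dz": 0, "twist": 0}, {"dx": 0, "dy": 0, "dz": 0, "twist": 0}, {"dx": 0, "dy": 0, "dz": 0, "twist": 0}, {"dx": 0, "dy": 0, "dz": 0, "twist": 0}], "gripper": -1}}

```text
t: 52.3
tool_pos: [598.5, -317.9, 75.8]
tcp_rot: [0.993, -0.115, 0.001, 0.001]
force: [-2.1, -2.8, 5.3]
finger_gap: 0.272
finger_force: 58.7
```

Call:
{"op": "play_rows", "data": {"series": [{"dx": -0.319, "dy": 0, "dz": 0.016, "twist": 0}, {"dx": -0.316, "dy": 0, "dz": 0.048, "twist": 0}, {"dx": -0.309, "dy": 0, "dz": 0.079, "twist": 0}, {"dx": -0.3, "dy": 0, "dz": 0.109, "twist": 0}, {"dx": -0.288, "dy": 0, "dz": 0.139, "twist": 0}, {"dx": -0.273, "dy": 0, "dz": 0.167, "twist": 0}, {"dx": -0.254, "dy": 0, "dz": 0.194, "twist": 0}, {"dx": -0.04, "dy": 0, "dz": 0.02, "twist": 0}, {"dx": 0, "dy": 0, "dz": 0, "twist": 0}]}}

```text
t: 53.05
tool_pos: [546.3, -304.2, 54.4]
tcp_rot: [0.993, -0.115, -0.001, -0.0]
force: [1.0, 0.1, 0.3]
finger_gap: 0.0
finger_force: 0.0
```

The knob slipped out near the end. I'll measure the lever.

```bash
python3 - <<'E'
from m import *
a=[]
for n,c in(("side",(290,270,370,330)),("scene",(100,190,180,250))):
    d=shot(n); np.save(n+"10.npy",d,allow_pickle=True); print(lever(d)); im=cv2.cvtColor(np.asarray(d["image"]),cv2.COLOR_RGB2BGR)[c[1]:c[3],c[0]:c[2]]; a.append(cv2.resize(im,(400,300),interpolation=cv2.INTER_CUBIC))
cv2.imwrite("pics/lev10.png",np.hstack(a))
E
```

```text
[  1.    0.1 329.3 308.4]
[  0.9   0.5 131.8 225.4]
```

View pics/lev10.png

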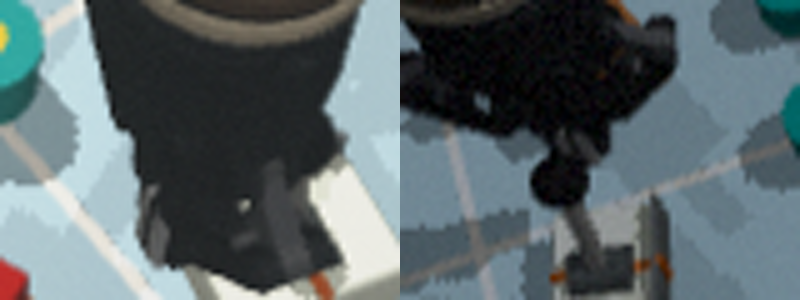

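The scene crop shows the knob at (558,183), i.e. a lever angle of about 0.5, clear of the shut fingers. I'll rise, go round behind it, and push it to the stop with the shut fingers.

Call:
{"op": "play_rows", "data": {"series": [{"dx": -0.2, "dy": 0, "dz": -0.3, "twist": 0}, {"dx": 0, "dy": 0, "dz": -0.6, "twist": 0}, {"dx": 0, "dy": 0, "dz": -0.8, "twist": 0}, {"dx": 0, "dy": 0, "dz": -0.8, "twist": 0}, {"dx": 0, "dy": 0, "dz": -0.8, "twist": 0}, {"dx": 0, "dy": 0, "dz": -0.8, "twist": 0}, {"dx": 0.5, "dy": 0, "dz": 0, "twist": 0}, {"dx": 0.8, "dy": 0, "dz": 0, "twist": 0}, {"dx": 0.8, "dy": 0, "dz": 0, "twist": 0}, {"dx": 0.8, "dy": 0, "dz": 0, "twist": 0}]}}

```text
t: 53.98
tool_pos: [613.6, -320.4, 159.0]
tcp_rot: [0.993, -0.115, 0.001, 0.0]
force: [0.3, -0.4, -0.2]
finger_gap: 0.001
finger_force: 0.0
```

Call:
{"op": "play_rows", "data": {"series": [{"dx": 0.5, "dy": 0, "dz": 0, "twist": 0}, {"dx": 0.2, "dy": 0, "dz": 0, "twist": 0}, {"dx": 0, "dy": 0, "dz": 0, "twist": 0}, {"dx": 0, "dy": 0, "dz": 0, "twist": 0}]}}

```text
t: 54.32
tool_pos: [629.1, -324.1, 157.8]
tcp_rot: [0.993, -0.115, -0.0, 0.0]
force: [-0.6, 0.1, 0.9]
finger_gap: -0.007
finger_force: 0.0
```

```bash
python3 p.py 626.7 -323.3 76 -0.23; python3 - <<'E'
from m import *
for n in("side","scene"): print(lever(shot(n)))
E
```

```text
t 54.32 pos [ 629.1 -324.1  157.8] phi -0.2299 gap -0.007 F [-0.6  0.1  0.9]
twist 0.001 dx -0.102 dy -0.01 dz 3.27
[  0.8   0.5 349.  296.8]
[  1.    0.4 132.  222.5]
```

Call:
{"op": "play_rows", "data": {"series": [{"dx": 0, "dy": 0, "dz": 0.5, "twist": 0}, {"dx": 0, "dy": 0, "dz": 0.7, "twist": 0}, {"dx": 0, "dy": 0, "dz": 0.7, "twist": 0}, {"dx": 0, "dy": 0, "dz": 0.7, "twist": 0}, {"dx": 0, "dy": 0, "dz": 0.5, "twist": 0}, {"dx": 0, "dy": 0, "dz": 0.17, "twist": 0}, {"dx": 0, "dy": 0, "dz": 0, "twist": 0}]}}

```text
t: 55.0
tool_pos: [628.7, -323.8, 74.3]
tcp_rot: [0.993, -0.115, -0.001, -0.0]
force: [-0.1, -0.2, 1.2]
finger_gap: -0.003
finger_force: 0.0
```

Call:
{"op": "play_rows", "data": {"series": [{"dx": -0.25, "dy": 0, "dz": 0, "twist": 0}, {"dx": -0.25, "dy": 0, "dz": 0, "twist": 0}, {"dx": -0.25, "dy": 0, "dz": 0, "twist": 0}, {"dx": -0.25, "dy": 0, "dz": 0, "twist": 0}, {"dx": -0.25, "dy": 0, "dz": 0, "twist": 0}, {"dx": -0.25, "dy": 0, "dz": 0, "twist": 0}, {"dx": -0.2, "dy": 0, "dz": 0, "twist": 0}, {"dx": -0.15, "dy": 0, "dz": 0, "twist": 0}, {"dx": -0.15, "dy": 0, "dz": 0, "twist": 0}, {"dx": 0, "dy": 0, "dz": 0, "twist": 0}]}}

```text
t: 55.83
tool_pos: [580.3, -312.7, 76.0]
tcp_rot: [0.993, -0.115, -0.0, -0.0]
force: [0.3, -0.3, 0.5]
finger_gap: 0.0
finger_force: 0.0
```

Call:
{"op": "play_rows", "data": {"series": [{"dx": -0.1, "dy": 0, "dz": 0, "twist": 0}, {"dx": -0.1, "dy": 0, "dz": 0, "twist": 0}, {"dx": -0.08, "dy": 0, "dz": 0, "twist": 0}, {"dx": 0, "dy": 0, "dz": 0, "twist": 0}, {"dx": 0, "dy": 0, "dz": 0, "twist": 0}]}}

```text
t: 56.25
tool_pos: [574.0, -311.2, 76.0]
tcp_rot: [0.993, -0.115, -0.0, -0.0]
force: [-0.6, 0.3, 0.3]
finger_gap: -0.001
finger_force: 0.0
```

```bash
python3 p.py; python3 - <<'E'
from m import *
for n in("side","scene"): print(lever(shot(n)))
E
```

```text
t 56.25 pos [ 574.  -311.2   76. ] phi -0.2298 gap -0.001 F [-0.6  0.3  0.3]
[  1.    0.5 346.8 297.8]
[  1.    0.  133.5 215.7]
```

Call:
{"op": "play_rows", "data": {"series": [{"dx": -0.06, "dy": 0, "dz": 0, "twist": 0}, {"dx": -0.06, "dy": 0, "dz": 0, "twist": 0}, {"dx": -0.04, "dy": 0, "dz": 0, "twist": 0}, {"dx": 0, "dy": 0, "dz": 0, "twist": 0}, {"dx": 0, "dy": 0, "dz": 0, "twist": 0}]}}

```text
t: 56.77
tool_pos: [570.3, -310.2, 76.0]
tcp_rot: [0.993, -0.115, -0.0, -0.0]
force: [-0.0, 0.1, 0.1]
finger_gap: -0.004
finger_force: 0.2
```

Call:
{"op": "play_rows", "data": {"series": [{"dx": -0.06, "dy": 0, "dz": 0, "twist": 0}, {"dx": -0.06, "dy": 0, "dz": 0, "twist": 0}, {"dx": -0.04, "dy": 0, "dz": 0, "twist": 0}, {"dx": 0, "dy": 0, "dz": 0, "twist": 0}]}}

```text
t: 57.1
tool_pos: [569.0, -309.8, 76.4]
tcp_rot: [0.993, -0.114, 0.003, 0.001]
force: [9.0, -2.3, -5.2]
finger_gap: -0.003
finger_force: 4.6
```

```bash
python3 p.py; python3 - <<'E'
from m import *
np.set_printoptions(precision=3,suppress=True)
for n in("side","scene"): print(lever(shot(n)))
E
```

```text
t 57.1 pos [ 569.  -309.8   76.4] phi -0.2292 gap -0.003 F [ 9.  -2.3 -5.2]
[  0.987   0.425 344.012 299.219]
[  1.     -0.005 133.799 214.911]
```

The stop is felt (9 N at the fingers). I'll back off in +x, rise well clear, and check everything.

Call:
{"op": "play_rows", "data": {"series": [{"dx": 0.3, "dy": 0, "dz": 0, "twist": 0}, {"dx": 0.6, "dy": 0, "dz": 0, "twist": 0}, {"dx": 0.3, "dy": 0, "dz": -0.4, "twist": 0}, {"dx": 0, "dy": 0, "dz": -0.8, "twist": 0}, {"dx": 0, "dy": 0, "dz": -0.9, "twist": 0}, {"dx": 0, "dy": 0, "dz": -0.9, "twist": 0}, {"dx": 0, "dy": 0, "dz": -0.9, "twist": 0}, {"dx": 0, "dy": 0, "dz": -0.9, "twist": 0}, {"dx": 0, "dy": 0, "dz": -0.9, "twist": 0}, {"dx": 0, "dy": 0, "dz": -0.5, "twist": 0}]}}

```text
t: 58.03
tool_pos: [596.1, -316.6, 233.9]
tcp_rot: [0.993, -0.115, 0.001, 0.0]
force: [0.6, 0.2, -0.3]
finger_gap: -0.003
finger_force: 0.0
```

Call:
{"op": "play_rows", "data": {"series": [{"dx": 0, "dy": 0.5, "dz": 0, "twist": 0}, {"dx": 0, "dy": 0.9, "dz": 0, "twist": 0}, {"dx": 0, "dy": 0.9, "dz": 0, "twist": 0}, {"dx": 0, "dy": 0.9, "dz": 0, "twist": 0}, {"dx": 0, "dy": 0.9, "dz": 0, "twist": 0}, {"dx": 0, "dy": 0.5, "dz": 0, "twist": 0}, {"dx": 0, "dy": 0, "dz": 0, "twist": 0}, {"dx": 0, "dy": 0, "dz": 0, "twist": 0}, {"dx": 0, "dy": 0, "dz": 0, "twist": 0}, {"dx": 0, "dy": 0, "dz": 0, "twist": 0}]}}

```text
t: 58.87
tool_pos: [570.5, -426.1, 230.8]
tcp_rot: [0.994, -0.113, 0.0, -0.001]
force: [-0.6, -0.4, 0.2]
finger_gap: 0.0
finger_force: 0.0
```

```bash
python3 p.py; python3 - <<'E'
from m import *
np.set_printoptions(precision=2,suppress=True)
RG["blue"]=((106,120,40),(130,255,255))
for n in("scene","side"):
    d=shot(n); print(n,lever(d))
    for c in("red","blue","yellow"):
        for ce,st in blobs(d,c):
            print(c,ce,st[4],on(d,*ce,34)[:2])
E
```

```text
t 58.87 pos [ 570.5 -426.1  230.8] phi -0.2273 gap 0.0 F [-0.6 -0.4  0.2]
scene [  0.96  -0.1  134.37 213.83]
red [326.67 120.33] 9 [425.17 286.82]
red [128.7  186.03] 40 [ 427.4  -303.12]
blue [340.7  137.15] 20 [496.84 293.81]
blue [475.35 163.43] 1922 [720.1 591.1]
yellow [356.5 156.5] 22 [573.94 300.47]
yellow [177.46 184.68] 28 [ 472.49 -183.86]
yellow [184.55 211.58] 31 [ 556.72 -190.53]
side [  0.89  -0.04 325.6  311.14]
red [137.2  69.4] 10 [633.26 617.59]
red [167.65  83.96] 23 [670.45 499.23]
red [117.32 161.36] 22 [424.65 287.32]
red [286.44 332.47] 237 [ 485.24 -279.5 ]
blue [169.25  64.71] 1697 [721.09 584.45]
blue [144.27 147.45] 22 [498.07 294.72]
yellow [171.04 133.84] 25 [575.   301.84]
yellow [286.27 276.71] 56 [ 553.43 -191.46]
yellow [247.08 297.27] 62 [ 468.87 -184.78]
```

Tins unchanged on the strip, stylus home, lever at its stop, arm clear.

```bash
python3 -c "
from plant import ctrl
print(ctrl.job_done())"
```

```text
the job is handed in; nothing more can be done
None
```

I handed the job in at about 59 s of the 210 s; it returned no verdict, but my last measurements showed all three tins on the strip, the stylus home after its run to the orange-disc end, and the lever back at its lowest-light stop.

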